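# Change over a magnetic chuck to thin plates

## Robot

A 6-joint arm with a two-finger parallel gripper is mounted at the origin on the work surface. World frame = base frame: x ahead of the robot, y to its left, z up, the work surface at z = 0. Lengths are in m, angles in rad, forces in N, time in s.
With the tool pointing down it reaches from about 0.3 to 0.775 m from the base axis. Payload 14.6 kg.
Tool frame: the origin (TCP) lies on the mounting face of the last link; the fingertips stand 199 mm ahead of it and the grasp point (between the pads) lies 180 mm ahead of it; z points along the fingers, y is the line along which they close (so a half turn about z gives the same grasp; the last joint's range is limited). The gripper opens to 94 mm and grips with 3 to 60 N. Pads are 16 mm wide; open, the fingers measure 119 mm over their backs; the gripper's body (75 mm by 177 mm) begins 78 mm behind the grasp point.
Start: joints at [-1.35, 0.3, 1.521, -0, 1.321, -0.067], TCP at [0.156, -0.527, 0.405] pointing down, gripper open.
Joint ranges: [-3.03, 3.03], [-0.79, 2.21], [0.23, 2.52], [-1.04, 4.18], [0, 3.07], [-2.55, 2.55]. Speed limits (rad/s): [2.22, 2.22, 2.57, 3.14, 3.14, 3.14].

## Interface

Orientations are given as [roll, pitch, yaw] about the fixed x, y, z axes, in that order (R = Rz(yaw) Ry(pitch) Rx(roll)).
In Python, from station import get_obs, camera, hand_in gives the robot as it stands.
- The arm moves only by the tool apply_moves, never from a script. Its argument "increments" is a list of rows, each an object of numbers: "tx", "ty", "tz": the shift along the tool's x, y, z as a fraction of full scale; "ax", "ay", "az": the turn, a rotation vector about the tool's x, y, z as a fraction of full scale. In form: [{"tx": .., "ty": .., "tz": .., "ax": .., "ay": .., "az": ..}, ...]. A call has 1 to 12 rows; each row shifts and turns the commanded pose from where the row before left it, along the tool's axes as they then stand; what a row does not reach is not made up. Full scale, the value 1, is 30 mm for a shift and 5 degrees for a turn. A row lasts 1/8 s, in which the tool goes at most 62.5 mm and 10.7 degrees, less where a joint would pass 70% of its speed; a pose out of reach is approached as far as the arm can. A call with a number of a shift or a turn outside -1 to 1 is refused whole. A call with a gripper value outside its range is refused whole. "jaw" is the closure, from 0 (fully open) to 1 (shut), set as the call begins (left out, the last holds). The fingers move at their own pace and stop on an object; "force" is the grip in N (left out, the last holds). Time passes only in rows, so rows that do not move let the fingers close. It gives the time, the measured TCP pose, the force, the opening and the grip force at its end, in the units of the state.
- get_obs(): the state, without advancing time (a new reading comes with each control period).
- camera(name): name is "scene" or "top" or "wrist"; returns a dict with "pixels" (400x640x3 uint8, red, green, blue), "camera_matrix" (3x3 intrinsics, pixels), "R" (3x3) and "t" (3): a world point X has camera coordinates R X + t; the wrist camera has in their place "T_tool_cam" (4x4, takes a point from camera to tool coordinates, whose origin is the TCP and whose axes are the flange's). Camera axes: x right, y down, z forward; pixel columns grow to the right and rows downward; lengths in m; the calibration is good to about 2 mm. The wrist camera is an equidistant fisheye: a pixel r from the principal point sees the ray r / f radians off the axis. A picture is of the moment at which its call begins: read the wrist's pose just before it. There is no depth.
- hand_in(): hands the job in; it is judged then, once.
The state is a dict: "time_s": time; "qpos": joint angles; "joint_vel": joint speeds; "tau": joint torques, N m; "ee_pos": TCP position; "eef_rot": TCP orientation; "force": force on the tool from outside, world axes, zero at the start; "moment": the same for the moment, N m; "grip_width": finger opening in m; "grip_force": force on a finger pad.
Only numpy, scipy, OpenCV 4.12 (cv2) and the standard library are available. Lean on these libraries where they do the work, as an engineer would, in place of code of your own. Each camera call takes 0.05 s, during which the arm holds its last target. There are 200 camera calls.

## Task

Change over the magnetic chuck for thin work: swing its lever to the white tab (off), and only then move the finished blocks from the chuck into the blue tray, laid flat on its floor. Then, with the lever still off, take every thin plate out of the wooden tray - press its end down into the thumb well and draw it back so that the other end tips up and stays up, and lift it by that end - and lay it flat on the chuck's face with both ends on the face, the plates side by side, none dropped. When all are on, set the lever to the yellow tab (reduced hold), and leave everything else on the bench where it is.

Things in the scene. Friction and masses are not known exactly. Their poses are not given: they have to be found in the camera images.
- chuck: Green magnetic chuck fixed to the bench: a block 180 (x) x 260 (y) x 65 mm with a flat steel face, lined with brass strips, on top. Origin at the centre of its underside, z up: the face is at z = 65 mm, reaching 90 mm either way in x and 130 mm in y. Its lever swings in a plane 35 mm outside its +y end. Turned by at most 0.1 rad.
- lever (a joint): Angle of the chuck's lever, rad. 0 (an end stop) is off, at the white tab: leaning 60 degrees from upright to the chuck's -x, the robot's side. It grows as the lever swings up and over to +x: 1.30 is the yellow tab (reduced hold, 14 degrees past upright), 2.09 the red tab and other stop (full hold). Starts near red. Friction (2.3 N at the ball) holds it where it is left; no spring.
- lever_ball (a point): Centre of the black ball, 28 mm in diameter, at the end of the lever. It swings on a radius of 110 mm, in the upright plane 35 mm outside the chuck's +y end, about a level axis along the chuck's y that passes 36 mm above the chuck's underside at x = 0: the circle's centre is at (0, 165, 36) mm in the chuck's frame. A 10 mm steel rod runs from the ball to there.
- nest_tray: Fitted wooden plate tray (smooth, lacquered: the plates slide easily on it) fixed to the bench, 160 (x) x 195 (y) x 46 mm; origin at the centre of its underside, z up. Three nests at y = -61, 0, +61 mm, 49 mm wide, from x = -70 to +70 mm, between walls 46 mm high. The plates lie flush with the wall tops, out of reach of fingers. Turned by at most 0.1 rad.
- ledge_edge (a point): Middle of the edge on which the plates tip, in the middle nest: at x = -4 mm, y = 0, 42 mm high in the tray's frame. From there to x = +70 mm a level ledge, 42 mm high, carries the plate; from there to x = -70 mm (the robot's side) is the thumb well, over which 58 mm of the plate stand out. The same in every nest.
- well_floor (a point): Middle of the thumb well's floor in the middle nest, 6 mm high, x = -37 mm. Press a plate down here and it turns over the edge until its near end meets this floor (38 degrees); then draw it 10 to 17 mm to -x, to the well's end wall (x = -70 mm): now it stays tipped, at about 29 degrees, its far end 22 mm above the wall tops. Let go too soon and it falls back flat.
- out_tray: Blue open plastic tray for finished parts, fixed to the bench, 160 (x) x 190 (y) x 30 mm outside, walls and floor 6 mm thick. Origin at the centre of its underside, z up. Turned by at most 0.1 rad.
- plate1: Thin bright steel plate, 130 x 45 x 4 mm, 180 g, two dark holes. Origin at the centre of its underside; x along its length to the far end, y across, z up. Starts flat in the plate tray's right-hand (y = -61 mm) nest, its origin 3 mm to +x of the tray's centre (within 1.5 mm), its axes those of the tray. May be absent (None).
- plate1_far (a point): Middle of the +x end edge of plate1 (65 mm from its middle), at half its thickness: the end that tips up. None if the plate is absent.
- plate1_well (a point): Middle of the -x end edge of plate1, at half its thickness: the end over the thumb well. None if the plate is absent.
- plate2: Thin bright steel plate, 130 x 45 x 4 mm, 180 g, two dark holes. Origin at the centre of its underside; x along its length to the far end, y across, z up. Starts flat in the plate tray's middle (y = 0) nest, its origin 3 mm to +x of the tray's centre (within 1.5 mm), its axes those of the tray. May be absent (None).
- plate2_far (a point): Middle of the +x end edge of plate2 (65 mm from its middle), at half its thickness: the end that tips up. None if the plate is absent.
- plate2_well (a point): Middle of the -x end edge of plate2, at half its thickness: the end over the thumb well. None if the plate is absent.
- plate3: Thin bright steel plate, 130 x 45 x 4 mm, 180 g, two dark holes. Origin at the centre of its underside; x along its length to the far end, y across, z up. Starts flat in the plate tray's left-hand (y = +61 mm) nest, its origin 3 mm to +x of the tray's centre (within 1.5 mm), its axes those of the tray. May be absent (None).
- plate3_far (a point): Middle of the +x end edge of plate3 (65 mm from its middle), at half its thickness: the end that tips up. None if the plate is absent.
- plate3_well (a point): Middle of the -x end edge of plate3, at half its thickness: the end over the thumb well. None if the plate is absent.
- block1: Finished ground steel block, 80 (x) x 35 (y) x 22 mm, 400 g more or less, with two dark holes in its top; origin at the centre of its underside. Starts on the chuck's face, its length within 0.4 rad of the chuck's x. May be absent (None).
- block2: Finished ground steel block, 80 (x) x 35 (y) x 22 mm, 400 g more or less, with two dark holes in its top; origin at the centre of its underside. Starts on the chuck's face, its length within 0.4 rad of the chuck's x. May be absent (None).
- tape: Roll of blue tape, 100 mm across, 25 mm high, lying flat on the bench; origin at the centre of its underside. Not part of the job.
- spray_can: Spray can with an orange label, 55 mm across, 190 mm high; origin at the centre of its foot. Not part of the job.
- water_bottle: Clear water bottle, 70 mm across, 230 mm high; origin at the centre of its foot. Not part of the job.
- flap_disc: Flap disc, 115 mm across, 13 mm thick, lying on the bench; origin at the centre of its underside. Not part of the job.
- caliper: Vernier caliper lying along y on the bench in front of the robot, 200 mm long; origin at its middle. Not part of the job.
- file: Flat file with a wooden handle lying along y on the bench in front of the robot, 270 mm long; origin near its middle. Not part of the job.
Not all that is in view belongs to the job. What is shaped like the plate3 but purple or red is not meant.

How it is judged:
By the outcome, as a careful person would: the job done as asked, in the order asked, and still so for the second after the job is handed in, with the robot touching nothing.
Of plate1, plate2, plate3 only 2 to 3 are there at a start; the rules pass over those that are not, and their reading is None.
Of block1, block2 only 1 to 2 are there at a start; the rules pass over those that are not, and their reading is None.
At some moment in a run one of block1, block2 may be knocked a few centimetres aside while the robot is not near it.
It also fails if it takes over 210 s, if anything falls off the work surface, if the arm or the gripper's body presses on something with over 40 N, if the wrist force passes 120 N, or if a joint passes its speed limit or range.

## Working session

There is one attempt and no reset: what is moved stays moved. The work goes in short steps, Python scripts to look and compute and a tool call to move; the robot and the scene stay as the last step left them, time stands still between calls to the robot, and variables do not carry over. Pictures are saved under pics/ and viewed, at most 14 in all, crops included, and the job is handed in when it is done.

Besides the shell and the picture viewer there is one more tool, called after "Emit:" as name(argument=value, ...), one argument or row to a line, values as JSON. apply_moves: Moves the arm, as the interface text tells. Its arguments: {"type":"object","properties":{"increments":{"type":"array"},"jaw":{"type":"number"},"force":{"type":"number"}},"required":["increments"]}

```bash
ls; mkdir -p pics; cat > h.py <<'E'
import numpy as np, cv2
from scipy.spatial.transform import Rotation as Ro
from station import get_obs, camera, hand_in
def snap(name,fn):
    c=camera(name); cv2.imwrite('pics/'+fn,c['pixels'][:,:,::-1]); np.savez('pics/'+fn+'.npz',**c); return c
def back(fn,uv,z):
    c=np.load('pics/'+fn+'.npz'); d=c['R'].T@np.linalg.inv(c['camera_matrix'])@np.array([uv[0],uv[1],1.]); o=-c['R'].T@c['t']
    return o+d*(z-o[2])/d[2]
def proj(fn,X):
    c=np.load('pics/'+fn+'.npz'); p=c['camera_matrix']@(c['R']@np.array(X)+c['t']); return p[:2]/p[2]
E
python3 - <<'E'
from h import *
o=get_obs(); print(o)
for n in('top','scene'):
    c=snap(n,n+'0.png'); print(n,c['camera_matrix'],-c['R'].T@c['t'],c['R'])
E
```

```text
pics
{'time_s': 0.0, 'qpos': array([-1.34961077e+00,  3.00501767e-01,  1.52155450e+00, -1.74209907e-05,
        1.32070129e+00, -6.65848689e-02]), 'joint_vel': array([ 1.96160256e-03,  1.83299249e-03, -2.55926597e-05, -1.86495113e-04,
        1.84606279e-03,  2.64758610e-04]), 'tau': array([-2.24997391e-03, -5.31799006e+01, -3.52740097e+01,  7.07732281e-02,
        2.44574749e-02, -6.55601048e-05]), 'ee_pos': array([ 0.15609758, -0.52736138,  0.40408062]), 'eef_rot': array([-3.14042921e+00, -6.06712598e-05,  2.87774714e-01]), 'force': array([ 0.13239619,  0.63192736, -0.15382361]), 'moment': array([ 0.00184965,  0.00056164, -0.00906627]), 'grip_force': 0.0, 'grip_width': 0.09424272368821027}
top [[385.69719569   0.         318.542645  ]
 [  0.         385.69719569 195.15996615]
 [  0.           0.           1.        ]] [0.44168606 0.07332906 1.13429802] [[ 0.01013774 -0.99989604  0.01025334]
 [-0.99838737 -0.01069415 -0.055752  ]
 [ 0.05585585 -0.00967161 -0.998392  ]]
scene [[381.8537234    0.         326.82225182]
 [  0.         381.8537234  201.93024922]
 [  0.           0.           1.        ]] [1.40325881 0.23457814 0.89400283] [[-0.17944112  0.98373753 -0.00783351]
 [ 0.66537367  0.11549626 -0.73752186]
 [-0.72462319 -0.13755396 -0.67527783]]
```

View pics/top0.png

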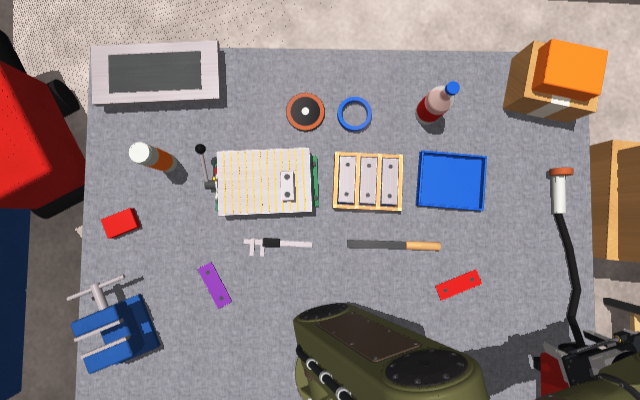

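View pics/scene0.png

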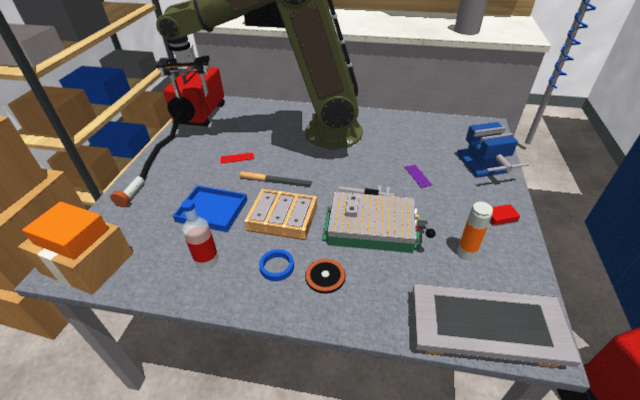

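The top view shows the chuck at about (266,182), one block at (287,185), the lever ball at (200,149), three plates in the wooden tray at (368,182), and the out tray at (452,181). I'll enlarge this.

```bash
python3 - <<'E'
from h import *
i=cv2.imread('pics/top0.png')
a=cv2.resize(i[138:222,190:325],None,fx=5.9,fy=5.9,interpolation=2)[:,:796]
b=cv2.resize(i[138:222,325:495],None,fx=4.68,fy=4.68,interpolation=2)
a=cv2.resize(i[140:220,190:325],(675,400)) ; b=cv2.resize(i[140:220,325:495],(340*2,320))
def grid(a,x0,y0,s):
    for x in range(0,a.shape[1],10*s): cv2.putText(a,str(x0+x//s),(x,8),0,.3,(0,0,255)); cv2.line(a,(x,10),(x,14),(0,0,255))
    for y in range(0,a.shape[0],10*s): cv2.putText(a,str(y0+y//s),(0,y+4),0,.3,(0,0,255))
    return a
a=grid(cv2.resize(i[144:218,190:325],None,fx=5,fy=5,interpolation=2),190,144,5)
b=grid(cv2.resize(i[144:218,325:495],None,fx=4,fy=4,interpolation=2)[:229],325,144,4) if 0 else grid(cv2.resize(i[148:214,328:492],None,fx=4,fy=4,interpolation=2)[:229],328,148,4)
o=np.zeros((a.shape[0]+b.shape[0],800,3),np.uint8); o[:a.shape[0],:a.shape[1]]=a; o[a.shape[0]:,:b.shape[1]]=b
o=o[:600]; cv2.imwrite('pics/c0.png',o); print(o.shape)
E
```

```text
(599, 800, 3)
```

View pics/c0.png

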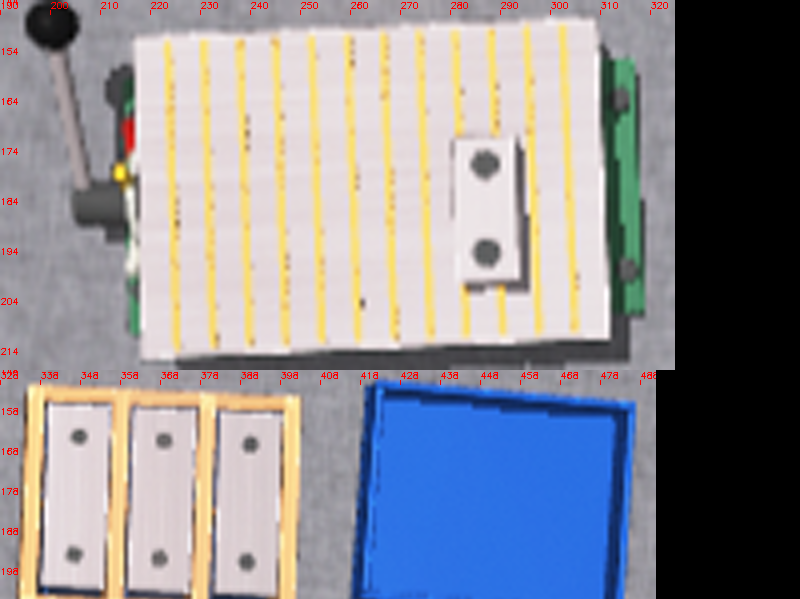

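```bash
cat >> h.py <<'E'
def fit(fn,uvs,z,model):
    P=np.array([back(fn,u,z)[:2] for u in uvs]); M=np.array(model,float)
    p0,m0=P.mean(0),M.mean(0); A=(M-m0);B=(P-p0)
    th=np.arctan2((A[:,0]*B[:,1]-A[:,1]*B[:,0]).sum(),(A*B).sum()); R=np.array([[np.cos(th),-np.sin(th)],[np.sin(th),np.cos(th)]])
    o=p0-R@m0; res=np.abs(M@R.T+o-P).max(); return o.round(4),round(th,4),round(res,4)
E
python3 - <<'E'
from h import *
f='top0.png'
print('chuck',fit(f,[(217,151.6),(308.8,148),(312,211.4),(218.4,215.8)],.065,[(.09,.13),(.09,-.13),(-.09,-.13),(-.09,.13)]))
hs=[(347.75,164.5),(346.5,194),(369,165.5),(367.75,195.25),(390.75,166.5),(389.75,196)]
P=[back(f,u,.046) for u in hs]; print('holes',np.round(P,4)); print([np.linalg.norm(P[i]-P[i+1]) for i in (0,2,4)])
print('tray',fit(f,hs,.046,[(.003+s*.038,y) for y in(.061,0,-.061) for s in(1,-1)]))
print('out',np.round([back(f,u,.03) for u in[(420.5,150.5),(486.75,156),(482,211),(416.5,205)]],4),fit(f,[(420.5,150.5),(486.75,156),(482,211),(416.5,205)],.03,[(.08,.095),(.08,-.095),(-.08,-.095),(-.08,.095)]))
b=[(190+485/5,144+164/5),(190+487/5,144+252/5)]
print('block',np.round([back(f,u,.087) for u in b],4),'ball',back(f,(200.2,148.8),.1))
print('wrist',camera('wrist')['T_tool_cam'],camera('wrist')['camera_matrix'])
E
```

```text
chuck (array([0.5378, 0.2146]), np.float64(0.0542), np.float64(0.0021))
holes [[ 0.5907 -0.0193  0.046 ]
 [ 0.5067 -0.0163  0.046 ]
 [ 0.5885 -0.0798  0.046 ]
 [ 0.5038 -0.0765  0.046 ]
 [ 0.5864 -0.1417  0.046 ]
 [ 0.5023 -0.1388  0.046 ]]
[np.float64(0.08404686318350449), np.float64(0.08479079457356899), np.float64(0.08408636399604365)]
tray (array([ 0.5434, -0.0786]), np.float64(-0.0358), np.float64(0.0046))
out [[ 0.6361 -0.2312  0.03  ]
 [ 0.6223 -0.4235  0.03  ]
 [ 0.4629 -0.4075  0.03  ]
 [ 0.4782 -0.2189  0.03  ]] (array([ 0.5499, -0.3203]), np.float64(-0.0813), np.float64(0.0021))
block [[0.5495 0.1496 0.087 ]
 [0.5014 0.1478 0.087 ]] ball [0.62128766 0.38357557 0.1       ]
wrist [[-4.04484060e-04 -9.61924317e-01 -2.73315649e-01  7.93832777e-02]
 [ 9.99999322e-01 -6.87480891e-04  9.39649088e-04  4.53178801e-04]
 [-1.09177059e-03 -2.73315084e-01  9.61923943e-01  2.18702556e-02]
 [ 0.00000000e+00  0.00000000e+00  0.00000000e+00  1.00000000e+00]] [[309.70691629   0.         318.32695046]
 [  0.         309.70691629 202.17698743]
 [  0.           0.           1.        ]]
```

```bash
python3 - <<'E'
from h import *
print('can top',back('top0.png',(139,153),.19),'foot',back('scene0.png',(466,250),0),back('scene0.png',(482,209),.19))
E
```

```text
can top [0.59347229 0.50609419 0.19      ] foot [0.58429318 0.50770065 0.        ] [0.60454718 0.5034741  0.19      ]
```

```bash
cat >> h.py <<'E'
TIP,GR=.199,.180
def RT(yaw,tilt=0,axis='y'):  # tool-down with yaw; tilt about tool axis
    return Ro.from_euler('z',yaw)*Ro.from_euler('x',np.pi)*Ro.from_euler(axis,tilt)
def cur():
    o=get_obs(); return np.array(o['ee_pos']),Ro.from_euler('xyz',o['eef_rot']),o
def plan(pt,R=None,L=GR):
    """rotate first, then translate (tool axes of R) so that the point L ahead of TCP is at pt"""
    p,Rc,o=cur(); R=R or Rc
    rv=(Rc.inv()*R).as_rotvec(degrees=True)/5
    tcp=np.array(pt)-R.apply([0,0,L]); d=R.inv().apply(tcp-p)/.03
    print('rot',rv.round(2),'trans',d.round(2),'| t',round(o['time_s'],1),'F',np.round(o['force'],1),'w',round(o['grip_width'],4))
    return d
E
python3 - <<'E'
from h import *
plan((.670,.383,.20),RT(np.pi/2+.054),TIP)
E
```

```text
rot [-1.000e-02 -1.000e-02 -1.532e+01] trans [29.38 18.74  0.18] | t 0.2 F [-1.1 -0.4  1.2] w 0.0941
```

Emit:
apply_moves(
  increments=[
    {"az": -1},
    {"az": -1},
    {"az": -1},
    {"az": -1},
    {"az": -1},
    {"az": -1},
    {"az": -1},
    {"az": -1},
    {"az": -1},
    {"az": -1},
    {"az": -1},
    {"az": -1},
  ],
  jaw=1,
)

```text
schema error: expected keys tx, ty, tz, ax, ay, az
```

Emit:
apply_moves(
  increments=[
    {"az": -1},
    {"az": -1},
    {"az": -1},
    {"az": -0.32},
    {"tx": 0.9, "ty": 0.58},
    {"tx": 0.9, "ty": 0.58},
    {"tx": 0.9, "ty": 0.58},
    {"tx": 0.9, "ty": 0.58},
    {"tx": 0.9, "ty": 0.58},
    {"tx": 0.9, "ty": 0.58},
    {"tx": 0.9, "ty": 0.58},
    {"tx": 0.9, "ty": 0.58},
  ],
)

```text
schema error: expected keys tx, ty, tz, ax, ay, az
```

Emit:
apply_moves(
  increments=[
    {"tx": 0.9, "ty": 0.58},
    {"tx": 0.9, "ty": 0.58},
    {"tx": 0.9, "ty": 0.58},
    {"tx": 0.9, "ty": 0.58},
    {"tx": 0.9, "ty": 0.58},
    {"tx": 0.9, "ty": 0.58},
    {"tx": 0.9, "ty": 0.58},
    {"tx": 0.9, "ty": 0.58},
    {"tx": 0.9, "ty": 0.58},
    {"tx": 0.9, "ty": 0.58},
    {"tx": 0.9, "ty": 0.58},
    {"tx": 0.9, "ty": 0.58},
  ],
)

```text
schema error: expected keys tx, ty, tz, ax, ay, az
```

Emit:
apply_moves(
  increments=[
    {"tx": 0.9, "ty": 0.58},
    {"tx": 0.9, "ty": 0.58},
    {"tx": 0.9, "ty": 0.58},
    {"tx": 0.9, "ty": 0.58},
    {"tx": 0.9, "ty": 0.58},
    {"tx": 0.9, "ty": 0.58},
    {"tx": 0.9, "ty": 0.58},
    {"tx": 0.9, "ty": 0.58},
    {"tx": 0.9, "ty": 0.58},
    {"tx": 0.9, "ty": 0.58},
    {"tx": 0.9, "ty": 0.58},
    {},
  ],
)

```text
schema error: expected keys tx, ty, tz, ax, ay, az
```

```bash
python3 - <<'E'
from h import *
d=plan((.670,.383,.088),RT(np.pi/2+.054),TIP); print(cur()[0],cur()[1].as_euler('xyz'))
o=get_obs();c=snap('wrist','w1.png'); snap('top','top1.png')
cv2.imwrite('pics/w1b.png',np.vstack([cv2.resize(cv2.imread('pics/w1.png'),(480,300)),cv2.resize(cv2.imread('pics/top1.png')[120:220,160:320],(480,300),interpolation=2)]))
E
```

```text
rot [-1.000e-02 -1.000e-02 -1.532e+01] trans [29.38 18.74  3.91] | t 0.2 F [-1.1 -0.4  1.2] w 0.0941
[ 0.15609354 -0.52735184  0.4043327 ] [-3.14092763e+00 -4.82601036e-05  2.87792692e-01]
```

View pics/w1b.png

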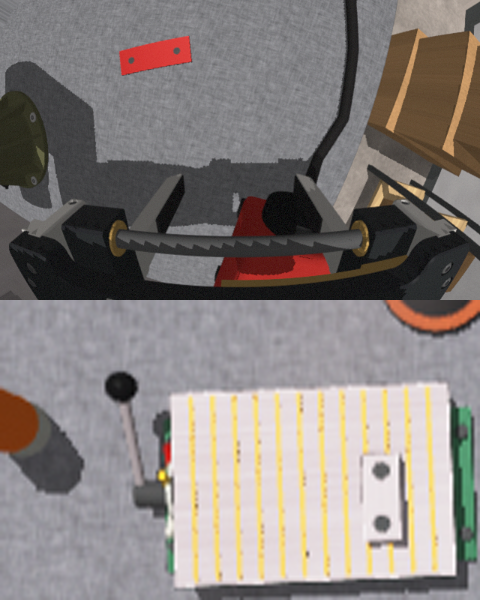

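The moves were refused because every row needs all six keys, so the arm hasn't moved. The wrist view shows the open fingers, with the wide body along the closing line.

Emit:
apply_moves(
  increments=[
    {"tx": 0, "ty": 0, "tz": 0, "ax": 0, "ay": 0, "az": -1},
    {"tx": 0, "ty": 0, "tz": 0, "ax": 0, "ay": 0, "az": -1},
    {"tx": 0, "ty": 0, "tz": 0, "ax": 0, "ay": 0, "az": -1},
    {"tx": 0, "ty": 0, "tz": 0, "ax": 0, "ay": 0, "az": -1},
    {"tx": 0, "ty": 0, "tz": 0, "ax": 0, "ay": 0, "az": -1},
    {"tx": 0, "ty": 0, "tz": 0, "ax": 0, "ay": 0, "az": -1},
    {"tx": 0, "ty": 0, "tz": 0, "ax": 0, "ay": 0, "az": -1},
    {"tx": 0, "ty": 0, "tz": 0, "ax": 0, "ay": 0, "az": -1},
    {"tx": 0, "ty": 0, "tz": 0, "ax": 0, "ay": 0, "az": -1},
    {"tx": 0, "ty": 0, "tz": 0, "ax": 0, "ay": 0, "az": -1},
    {"tx": 0, "ty": 0, "tz": 0, "ax": 0, "ay": 0, "az": -1},
    {"tx": 0, "ty": 0, "tz": 0, "ax": 0, "ay": 0, "az": -1},
  ],
  jaw=1,
)

```text
time_s: 1.8
ee_pos: [0.1561, -0.5274, 0.4046]
eef_rot: [-3.142, -0.0, 1.338]
force: [0.0, -0.4, -0.4]
grip_width: 0.0006
grip_force: 0.0
```

Emit:
apply_moves(
  increments=[
    {"tx": 0, "ty": 0, "tz": 0, "ax": 0, "ay": 0, "az": -1},
    {"tx": 0, "ty": 0, "tz": 0, "ax": 0, "ay": 0, "az": -1},
    {"tx": 0, "ty": 0, "tz": 0, "ax": 0, "ay": 0, "az": -1},
    {"tx": 0, "ty": 0, "tz": 0, "ax": 0, "ay": 0, "az": -0.32},
    {"tx": 0.9, "ty": 0.58, "tz": 0, "ax": 0, "ay": 0, "az": 0},
    {"tx": 0.9, "ty": 0.58, "tz": 0, "ax": 0, "ay": 0, "az": 0},
    {"tx": 0.9, "ty": 0.58, "tz": 0, "ax": 0, "ay": 0, "az": 0},
    {"tx": 0.9, "ty": 0.58, "tz": 0, "ax": 0, "ay": 0, "az": 0},
    {"tx": 0.9, "ty": 0.58, "tz": 0, "ax": 0, "ay": 0, "az": 0},
    {"tx": 0.9, "ty": 0.58, "tz": 0, "ax": 0, "ay": 0, "az": 0},
    {"tx": 0.9, "ty": 0.58, "tz": 0, "ax": 0, "ay": 0, "az": 0},
    {"tx": 0.9, "ty": 0.58, "tz": 0, "ax": 0, "ay": 0, "az": 0},
  ],
)

```text
time_s: 3.3
ee_pos: [0.2838, -0.3032, 0.4048]
eef_rot: [3.141, 0.0, 1.623]
force: [-0.1, -0.2, -0.3]
grip_width: 0.0006
grip_force: 0.0
```

Emit:
apply_moves(
  increments=[
    {"tx": 0.9, "ty": 0.58, "tz": 0, "ax": 0, "ay": 0, "az": 0},
    {"tx": 0.9, "ty": 0.58, "tz": 0, "ax": 0, "ay": 0, "az": 0},
    {"tx": 0.9, "ty": 0.58, "tz": 0, "ax": 0, "ay": 0, "az": 0},
    {"tx": 0.9, "ty": 0.58, "tz": 0, "ax": 0, "ay": 0, "az": 0},
    {"tx": 0.9, "ty": 0.58, "tz": 0, "ax": 0, "ay": 0, "az": 0},
    {"tx": 0.9, "ty": 0.58, "tz": 0, "ax": 0, "ay": 0, "az": 0},
    {"tx": 0.9, "ty": 0.58, "tz": 0, "ax": 0, "ay": 0, "az": 0},
    {"tx": 0.9, "ty": 0.58, "tz": 0, "ax": 0, "ay": 0, "az": 0},
    {"tx": 0.9, "ty": 0.58, "tz": 0, "ax": 0, "ay": 0, "az": 0},
    {"tx": 0.9, "ty": 0.58, "tz": 0, "ax": 0, "ay": 0, "az": 0},
    {"tx": 0.9, "ty": 0.58, "tz": 0, "ax": 0, "ay": 0, "az": 0},
    {"tx": 0.9, "ty": 0.58, "tz": 0, "ax": 0, "ay": 0, "az": 0},
  ],
)

```text
time_s: 4.8
ee_pos: [0.4749, 0.0316, 0.4047]
eef_rot: [3.141, 0.0, 1.624]
force: [0.1, -1.1, 0.1]
grip_width: 0.0003
grip_force: 0.0
```

Emit:
apply_moves(
  increments=[
    {"tx": 0.9, "ty": 0.58, "tz": 0, "ax": 0, "ay": 0, "az": 0},
    {"tx": 0.9, "ty": 0.58, "tz": 0, "ax": 0, "ay": 0, "az": 0},
    {"tx": 0.9, "ty": 0.58, "tz": 0, "ax": 0, "ay": 0, "az": 0},
    {"tx": 0.9, "ty": 0.58, "tz": 0, "ax": 0, "ay": 0, "az": 0},
    {"tx": 0.9, "ty": 0.58, "tz": 0, "ax": 0, "ay": 0, "az": 0},
    {"tx": 0.9, "ty": 0.58, "tz": 0, "ax": 0, "ay": 0, "az": 0},
    {"tx": 0.9, "ty": 0.58, "tz": 0, "ax": 0, "ay": 0, "az": 0},
    {"tx": 0.9, "ty": 0.58, "tz": 0, "ax": 0, "ay": 0, "az": 0},
    {"tx": 0.9, "ty": 0.58, "tz": 0, "ax": 0, "ay": 0, "az": 0},
    {"tx": 0.9, "ty": 0.58, "tz": 0, "ax": 0, "ay": 0, "az": 0},
    {"tx": 0.9, "ty": 0.58, "tz": 0, "ax": 0, "ay": 0, "az": 0},
    {"tx": 0, "ty": 0, "tz": 0, "ax": 0, "ay": 0, "az": 0},
  ],
)

```text
time_s: 6.3
ee_pos: [0.6499, 0.339, 0.4032]
eef_rot: [-3.14, 0.0, 1.625]
force: [0.2, -0.2, 0.5]
grip_width: 0.0007
grip_force: 0.0
```

```bash
python3 - <<'E'
from h import *
d=plan((.667,.3836,.088),RT(np.pi/2+.054),TIP); print(cur()[0],cur()[1].as_euler('xyz'))
E
```

```text
rot [-0.01  0.    0.  ] trans [1.45 0.65 3.87] | t 6.3 F [ 0.2 -0.2  0.5] w 0.0007
[0.64986705 0.33900674 0.40318663] [-3.14032709e+00  4.17343407e-04  1.62523023e+00]
```

Emit:
apply_moves(
  increments=[
    {"tx": 0.7, "ty": 0.32, "tz": 0, "ax": 0, "ay": 0, "az": 0},
    {"tx": 0.7, "ty": 0.32, "tz": 0, "ax": 0, "ay": 0, "az": 0},
    {"tx": 0, "ty": 0, "tz": 0.8, "ax": 0, "ay": 0, "az": 0},
    {"tx": 0, "ty": 0, "tz": 0.8, "ax": 0, "ay": 0, "az": 0},
    {"tx": 0, "ty": 0, "tz": 0.8, "ax": 0, "ay": 0, "az": 0},
    {"tx": 0, "ty": 0, "tz": 0.8, "ax": 0, "ay": 0, "az": 0},
    {"tx": 0, "ty": 0, "tz": 0.7, "ax": 0, "ay": 0, "az": 0},
    {"tx": 0, "ty": 0, "tz": 0, "ax": 0, "ay": 0, "az": 0},
  ],
)

```text
time_s: 7.3
ee_pos: [0.6664, 0.38, 0.2859]
eef_rot: [-3.139, 0.001, 1.624]
force: [1.2, 0.1, 0.4]
grip_width: 0.0004
grip_force: 0.0
```

```bash
python3 - <<'E'
from h import *
R=RT(np.pi/2+.054); d=plan((.667,.3836,.088),R,TIP); print(cur()[0]-[0,0,.199])
# arc tip targets
c=np.array([.5378,.2146]);Rz=Ro.from_euler('z',.054)
prev=None
for k,ph in enumerate(np.radians([60,52,44,36,28,20,12,4,-4,-12,-20,-28,-36,-44,-52,-57,-60])):
    p=Rz.apply([.11*np.sin(ph)+.0285,.165,.036+.11*np.cos(ph)-.005])+[*c,0]
    if prev is not None: print(np.degrees(ph).round(),(R.inv().apply(p-prev)/.03).round(2),p.round(3))
    else: plan(p,R,TIP)
    prev=p
E
```

```text
rot [-0.03  0.01 -0.01] trans [ 0.12  0.03 -0.04] | t 7.3 F [1.2 0.1 0.4] w 0.0004
[0.66640559 0.38001878 0.08687957]
rot [-0.03  0.01 -0.01] trans [ 0.23 -0.45  0.03] | t 7.3 F [1.2 0.1 0.4] w 0.0004
52.0 [-0.   -0.29 -0.42] [0.644 0.386 0.099]
44.0 [-0.   -0.34 -0.38] [0.634 0.385 0.11 ]
36.0 [ 0.   -0.39 -0.33] [0.622 0.384 0.12 ]
28.0 [-0.   -0.43 -0.27] [0.609 0.384 0.128]
20.0 [-0.   -0.47 -0.21] [0.595 0.383 0.134]
12.0 [-0.   -0.49 -0.14] [0.58  0.382 0.139]
4.0 [ 0.   -0.51 -0.07] [0.565 0.381 0.141]
-4.0 [ 0.   -0.51 -0.  ] [0.55  0.38  0.141]
-12.0 [-0.   -0.51  0.07] [0.535 0.38  0.139]
-20.0 [ 0.   -0.49  0.14] [0.52  0.379 0.134]
-28.0 [ 0.   -0.47  0.21] [0.506 0.378 0.128]
-36.0 [-0.   -0.43  0.27] [0.493 0.377 0.12 ]
-44.0 [ 0.   -0.39  0.33] [0.481 0.377 0.11 ]
-52.0 [-0.   -0.34  0.38] [0.471 0.376 0.099]
-57.0 [-0.   -0.19  0.26] [0.465 0.376 0.091]
-60.0 [ 0.   -0.1   0.16] [0.462 0.376 0.086]
```

Emit:
apply_moves(
  increments=[
    {"tx": 0.15, "ty": -0.25, "tz": 0, "ax": 0, "ay": 0, "az": 0},
    {"tx": 0.05, "ty": -0.25, "tz": 0, "ax": 0, "ay": 0, "az": 0},
    {"tx": 0, "ty": -0.29, "tz": -0.42, "ax": 0, "ay": 0, "az": 0},
    {"tx": 0, "ty": -0.34, "tz": -0.38, "ax": 0, "ay": 0, "az": 0},
    {"tx": 0, "ty": -0.39, "tz": -0.33, "ax": 0, "ay": 0, "az": 0},
    {"tx": 0, "ty": -0.43, "tz": -0.27, "ax": 0, "ay": 0, "az": 0},
    {"tx": 0, "ty": -0.47, "tz": -0.21, "ax": 0, "ay": 0, "az": 0},
    {"tx": 0, "ty": -0.49, "tz": -0.14, "ax": 0, "ay": 0, "az": 0},
    {"tx": 0, "ty": -0.51, "tz": -0.07, "ax": 0, "ay": 0, "az": 0},
    {"tx": 0, "ty": -0.51, "tz": 0, "ax": 0, "ay": 0, "az": 0},
    {"tx": 0, "ty": -0.51, "tz": 0.07, "ax": 0, "ay": 0, "az": 0},
    {"tx": 0, "ty": 0, "tz": 0, "ax": 0, "ay": 0, "az": 0},
  ],
)

```text
time_s: 8.8
ee_pos: [0.5322, 0.3794, 0.3408]
eef_rot: [-3.141, -0.0, 1.626]
force: [-1.4, 0.4, -0.1]
grip_width: 0.0004
grip_force: 0.0
```

```bash
python3 - <<'E'
from h import *
plan((.535,.380,.139),RT(np.pi/2+.054),TIP)
snap('top','top2.png');snap('scene','sc2.png')
cv2.imwrite('pics/t2.png',np.vstack([cv2.resize(cv2.imread('pics/sc2.png')[150:260,320:500],(480,293),interpolation=2),cv2.resize(cv2.imread('pics/top2.png')[120:220,160:320],(480,300),interpolation=2)]))
E
```

```text
rot [-0.   -0.    0.01] trans [0.02 0.1  0.09] | t 8.8 F [-1.4  0.4 -0.1] w 0.0004
```

View pics/t2.png

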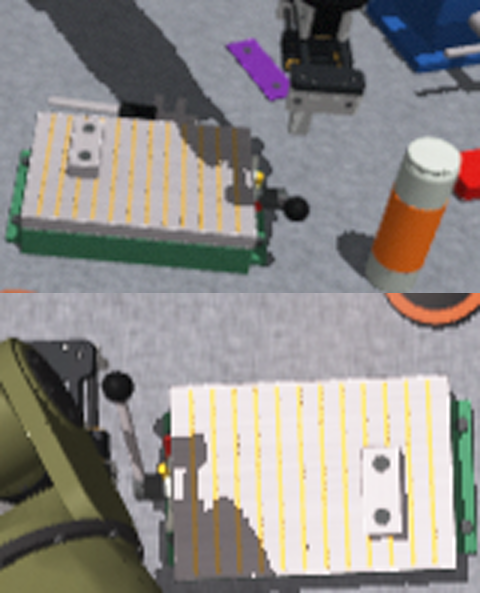

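The lever hasn't moved: the ball is still at about (199,150) in the top view. The finger rose over it. I'll triangulate the ball.

```bash
cat >> h.py <<'E'
def tri(f1,u1,f2,u2):
    A=[];b=[]
    for f,u in((f1,u1),(f2,u2)):
        p=back(f,u,0);q=back(f,u,.3);d=(q-p)/np.linalg.norm(q-p);M=np.eye(3)-np.outer(d,d);A.append(M);b.append(M@p)
    x=np.linalg.lstsq(np.vstack(A),np.hstack(b),rcond=None)[0];return x.round(4),proj(f1,x)-u1,proj(f2,x)-u2
E
python3 - <<'E'
from h import *
print(tri('top2.png',(199.3,150.5),'sc2.png',(430.3,227.6)))
print(tri('top0.png',(200.0,148.6),'scene0.png',(430.3,232.5)))
print('tip proj',proj('sc2.png',(.533,.38,.142)),proj('top2.png',(.533,.38,.142)))
for f in('top0.png','scene0.png','top2.png','sc2.png'):
    i=cv2.imread('pics/'+f).max(2); 
    n,l,s,c=cv2.connectedComponentsWithStats((i<45).astype(np.uint8))
    t=(200,149) if 'top' in f else (430,230)
    print(f,[(s[k,2:].tolist(),c[k].round(1).tolist()) for k in range(1,n) if np.hypot(*(c[k]-t))<12 and s[k,4]>20])
E
```

```text
(array([0.6153, 0.383 , 0.1079]), array([ 0.18774157, -0.0061583 ]), array([ 0.17380965, -0.02316236]))
(array([0.6226, 0.3849, 0.0957]), array([ 0.18025756, -0.00582853]), array([ 0.16861873, -0.02177015]))
tip proj [430.99323208 199.3241342 ] [195.82660192 179.96120483]
top0.png [([11, 10, 72], [200.0, 148.4])]
scene0.png [([9, 9, 61], [430.1, 232.8])]
top2.png [([10, 9, 73], [198.8, 150.9])]
sc2.png [([7, 7, 38], [420.8, 224.2]), ([10, 9, 62], [430.4, 228.2])]
```

```bash
python3 - <<'E'
from h import *
R=RT(np.pi/2+.054); 
c=np.array([.5378,.2146]);Rz=Ro.from_euler('z',.054)
prev=cur()[0]+[0,0,-.199]
T=lambda ph,off,dz:Rz.apply([.11*np.sin(ph)+off,.164,.036+.11*np.cos(ph)+dz])+[*c,0]
for ph,off,dz in [(51,.05,.035),(51,.05,-.012)]+[(p,.021,-.012) for p in(51,42,33,24,15,6,-3,-12,-21)]+[(-30,.021,-.010),(-39,.021,-.007),(-48,.021,-.005),(-54,.021,-.004)]:
    p=T(np.radians(ph),off,dz); print(ph,(R.inv().apply(p-prev)/.03).round(2),p.round(3)); prev=p
E
```

```text
51 [-0.02  4.37  0.05] [0.664 0.386 0.14 ]
51 [ 0.   -0.    1.57] [0.664 0.386 0.093]
51 [ 0.   -0.97 -0.  ] [0.635 0.384 0.093]
42 [ 0.   -0.4  -0.42] [0.623 0.383 0.106]
33 [ 0.   -0.46 -0.35] [0.61  0.383 0.116]
24 [ 0.   -0.51 -0.27] [0.595 0.382 0.124]
15 [-0.   -0.54 -0.19] [0.578 0.381 0.13 ]
6 [ 0.   -0.57 -0.1 ] [0.561 0.38  0.133]
-3 [-0.   -0.58 -0.02] [0.544 0.379 0.134]
-12 [ 0.   -0.57  0.08] [0.527 0.378 0.132]
-21 [-0.   -0.55  0.16] [0.511 0.377 0.127]
-30 [-0.   -0.52  0.18] [0.495 0.377 0.121]
-39 [ 0.   -0.47  0.23] [0.481 0.376 0.114]
-48 [-0.   -0.42  0.33] [0.468 0.375 0.105]
-54 [ 0.   -0.24  0.26] [0.461 0.375 0.097]
```

Emit:
apply_moves(
  increments=[
    {"tx": 0, "ty": 0.87, "tz": 0, "ax": 0, "ay": 0, "az": 0},
    {"tx": 0, "ty": 0.87, "tz": 0, "ax": 0, "ay": 0, "az": 0},
    {"tx": 0, "ty": 0.87, "tz": 0, "ax": 0, "ay": 0, "az": 0},
    {"tx": 0, "ty": 0.87, "tz": 0, "ax": 0, "ay": 0, "az": 0},
    {"tx": 0, "ty": 0.87, "tz": 0, "ax": 0, "ay": 0, "az": 0},
    {"tx": 0, "ty": 0, "tz": 0.8, "ax": 0, "ay": 0, "az": 0},
    {"tx": 0, "ty": 0, "tz": 0.8, "ax": 0, "ay": 0, "az": 0},
    {"tx": 0, "ty": 0, "tz": 0, "ax": 0, "ay": 0, "az": 0},
    {"tx": 0, "ty": -0.5, "tz": 0, "ax": 0, "ay": 0, "az": 0},
    {"tx": 0, "ty": -0.5, "tz": 0, "ax": 0, "ay": 0, "az": 0},
    {"tx": 0, "ty": 0, "tz": 0, "ax": 0, "ay": 0, "az": 0},
  ],
)

```text
time_s: 10.28
ee_pos: [0.6346, 0.3846, 0.2984]
eef_rot: [3.129, -0.005, 1.624]
force: [14.2, 3.3, 11.8]
grip_width: 0.0004
grip_force: 7.0
```

Emit:
apply_moves(
  increments=[
    {"tx": 0, "ty": -0.4, "tz": -0.42, "ax": 0, "ay": 0, "az": 0},
    {"tx": 0, "ty": -0.46, "tz": -0.35, "ax": 0, "ay": 0, "az": 0},
    {"tx": 0, "ty": -0.51, "tz": -0.27, "ax": 0, "ay": 0, "az": 0},
    {"tx": 0, "ty": -0.54, "tz": -0.19, "ax": 0, "ay": 0, "az": 0},
    {"tx": 0, "ty": -0.57, "tz": -0.1, "ax": 0, "ay": 0, "az": 0},
    {"tx": 0, "ty": -0.58, "tz": -0.02, "ax": 0, "ay": 0, "az": 0},
    {"tx": 0, "ty": -0.57, "tz": 0.08, "ax": 0, "ay": 0, "az": 0},
    {"tx": 0, "ty": -0.55, "tz": 0.16, "ax": 0, "ay": 0, "az": 0},
    {"tx": 0, "ty": -0.52, "tz": 0.18, "ax": 0, "ay": 0, "az": 0},
    {"tx": 0, "ty": -0.47, "tz": 0.23, "ax": 0, "ay": 0, "az": 0},
    {"tx": 0, "ty": 0, "tz": 0, "ax": 0, "ay": 0, "az": 0},
  ],
)

```text
time_s: 11.65
ee_pos: [0.4786, 0.3765, 0.3144]
eef_rot: [3.141, -0.001, 1.625]
force: [0.4, 1.2, -0.4]
grip_width: 0.0004
grip_force: 0.0
```

```bash
python3 - <<'E'
from h import *
print(cur()[0]-[0,0,.199])
snap('top','top3.png');snap('scene','sc3.png')
for f in('top3.png','sc3.png'):
    i=cv2.imread('pics/'+f).max(2); n,l,s,c=cv2.connectedComponentsWithStats((i<45).astype(np.uint8))
    t=(201,185) if 'top' in f else (428,190)
    print(f,[(s[k].tolist(),c[k].round(1).tolist()) for k in range(1,n) if np.hypot(*(c[k]-t))<35 and s[k,4]>20])
cv2.imwrite('pics/t3.png',np.vstack([cv2.resize(cv2.imread('pics/sc3.png')[150:260,320:500],(480,293),interpolation=2),cv2.resize(cv2.imread('pics/top3.png')[120:220,160:320],(480,300),interpolation=2)]))
E
```

```text
[0.47856345 0.37648574 0.11543289]
top3.png [([173, 167, 27, 32, 234], [185.8, 182.4]), ([198, 201, 7, 13, 27], [201.4, 206.9])]
sc3.png [([427, 173, 25, 7, 76], [438.2, 177.1])]
```

View pics/t3.png

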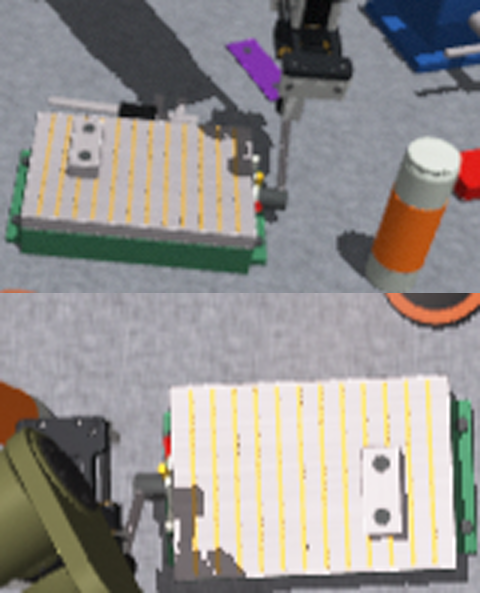

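The lever is now past upright, leaning to the robot's side. I'll push it on to the stop.

Emit:
apply_moves(
  increments=[
    {"tx": 0, "ty": -0.42, "tz": 0.33, "ax": 0, "ay": 0, "az": 0},
    {"tx": 0, "ty": 0, "tz": 0, "ax": 0, "ay": 0, "az": 0},
  ],
)

```text
time_s: 12.0
ee_pos: [0.4663, 0.3757, 0.3034]
eef_rot: [-3.141, 0.0, 1.625]
force: [-1.1, 0.3, 0.6]
grip_width: 0.0005
grip_force: 0.0
```

Emit:
apply_moves(
  increments=[
    {"tx": 0, "ty": -0.15, "tz": 0.17, "ax": 0, "ay": 0, "az": 0},
    {"tx": 0, "ty": 0, "tz": 0, "ax": 0, "ay": 0, "az": 0},
  ],
)

```text
time_s: 12.25
ee_pos: [0.4617, 0.3755, 0.2981]
eef_rot: [-3.141, -0.0, 1.625]
force: [0.6, -0.1, -0.8]
grip_width: 0.0004
grip_force: 0.0
```

Emit:
apply_moves(
  increments=[
    {"tx": 0, "ty": -0.1, "tz": 0.12, "ax": 0, "ay": 0, "az": 0},
    {"tx": 0, "ty": 0, "tz": 0, "ax": 0, "ay": 0, "az": 0},
  ],
)

```text
time_s: 12.5
ee_pos: [0.4585, 0.3752, 0.2943]
eef_rot: [-3.141, 0.0, 1.625]
force: [0.6, -0.0, 0.2]
grip_width: 0.0008
grip_force: 0.0
```

```bash
python3 - <<'E'
from h import *
print(cur()[0]-[0,0,.199])
snap('top','top4.png');snap('scene','sc4.png')
cv2.imwrite('pics/t4.png',np.hstack([cv2.resize(cv2.imread('pics/sc4.png')[160:230,390:470],(400,350),interpolation=2),cv2.resize(cv2.imread('pics/top4.png')[140:220,170:250],(350,350),interpolation=2)]))
E
```

```text
[0.45847578 0.37524342 0.09528135]
```

View pics/t4.png

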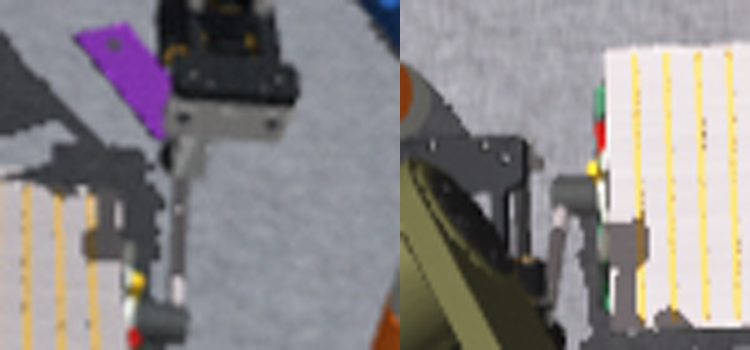

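Emit:
apply_moves(
  increments=[
    {"tx": 0, "ty": -0.12, "tz": 0.08, "ax": 0, "ay": 0, "az": 0},
    {"tx": 0, "ty": 0, "tz": 0, "ax": 0, "ay": 0, "az": 0},
  ],
)

```text
time_s: 12.85
ee_pos: [0.4556, 0.3749, 0.293]
eef_rot: [3.138, -0.001, 1.625]
force: [9.0, -0.1, 2.9]
grip_width: 0.0007
grip_force: 4.0
```

Emit:
apply_moves(
  increments=[
    {"tx": 0, "ty": -0.1, "tz": 0.03, "ax": 0, "ay": 0, "az": 0},
    {"tx": 0, "ty": 0, "tz": 0, "ax": 0, "ay": 0, "az": 0},
  ],
)

```text
time_s: 13.1
ee_pos: [0.4538, 0.3746, 0.2933]
eef_rot: [3.132, -0.003, 1.624]
force: [20.6, -0.5, 4.9]
grip_width: 0.0004
grip_force: 8.9
```

Emit:
apply_moves(
  increments=[
    {"tx": 0, "ty": -0.1, "tz": 0, "ax": 0, "ay": 0, "az": 0},
    {"tx": 0, "ty": 0, "tz": 0, "ax": 0, "ay": 0, "az": 0},
  ],
)

```text
time_s: 13.35
ee_pos: [0.4515, 0.3745, 0.2945]
eef_rot: [3.128, -0.004, 1.624]
force: [27.3, -0.9, 10.6]
grip_width: 0.0007
grip_force: 12.9
```

Emit:
apply_moves(
  increments=[
    {"tx": 0, "ty": 0.5, "tz": -0.2, "ax": 0, "ay": 0, "az": 0},
    {"tx": 0, "ty": 0.3, "tz": -0.8, "ax": 0, "ay": 0, "az": 0},
    {"tx": 0, "ty": 0, "tz": -1, "ax": 0, "ay": 0, "az": 0.8},
    {"tx": 0, "ty": 0, "tz": -1, "ax": 0, "ay": 0, "az": 1},
    {"tx": 0, "ty": 0, "tz": -0.5, "ax": 0, "ay": 0, "az": 1},
    {"tx": 0, "ty": 0, "tz": 0, "ax": 0, "ay": 0, "az": 1},
    {"tx": 0, "ty": 0, "tz": 0, "ax": 0, "ay": 0, "az": 1},
    {"tx": 0, "ty": 0, "tz": 0, "ax": 0, "ay": 0, "az": 1},
    {"tx": 0, "ty": 0, "tz": 0, "ax": 0, "ay": 0, "az": 1},
    {"tx": 0, "ty": 0, "tz": 0, "ax": 0, "ay": 0, "az": 1},
    {"tx": 0, "ty": 0, "tz": 0, "ax": 0, "ay": 0, "az": 1},
    {"tx": 0, "ty": 0, "tz": 0, "ax": 0, "ay": 0, "az": 1},
  ],
  jaw=0,
)

```text
time_s: 14.85
ee_pos: [0.4728, 0.376, 0.396]
eef_rot: [-3.141, 0.001, 0.767]
force: [-0.2, -0.3, 0.4]
grip_width: 0.0937
grip_force: 0.0
```

Emit:
apply_moves(
  increments=[
    {"tx": 0, "ty": 0.6, "tz": 0, "ax": 0, "ay": 0, "az": 1},
    {"tx": 0, "ty": 0.6, "tz": 0, "ax": 0, "ay": 0, "az": 1},
    {"tx": 0, "ty": 0.6, "tz": 0, "ax": 0, "ay": 0, "az": 1},
    {"tx": 0, "ty": 0.6, "tz": 0, "ax": 0, "ay": 0, "az": 1},
    {"tx": 0, "ty": 0.6, "tz": 0, "ax": 0, "ay": 0, "az": 1},
    {"tx": 0, "ty": 0.6, "tz": 0, "ax": 0, "ay": 0, "az": 1},
    {"tx": 0, "ty": 0.6, "tz": 0, "ax": 0, "ay": 0, "az": 1},
    {"tx": 0, "ty": 0.6, "tz": 0, "ax": 0, "ay": 0, "az": 1},
    {"tx": 0, "ty": 0.6, "tz": 0, "ax": 0, "ay": 0, "az": 0.4},
  ],
)

```text
time_s: 15.98
ee_pos: [0.5374, 0.2312, 0.396]
eef_rot: [3.142, 0.0, 0.035]
force: [0.0, -0.6, 0.4]
grip_width: 0.094
grip_force: 0.0
```

```bash
cat >> h.py <<'E'
def ray(u,c):
    K=c['camera_matrix'];d=np.array([u[0]-K[0,2],u[1]-K[1,2]])/K[0,0];r=np.linalg.norm(d)
    return np.array([*(d/r*np.sin(r)),np.cos(r)]) if r>1e-9 else np.array([0,0,1.])
def wsnap(fn):
    p,R,o=cur();c=camera('wrist');cv2.imwrite('pics/'+fn,c['pixels'][:,:,::-1]);np.savez('pics/'+fn+'.npz',p=p,q=R.as_quat(),**c)
def wback(fn,u,z):
    c=np.load('pics/'+fn+'.npz');T=c['T_tool_cam'];R=Ro.from_quat(c['q']);o=c['p']+R.apply(T[:3,3]);d=R.apply(T[:3,:3]@ray(u,c))
    return o+d*(z-o[2])/d[2]
def wproj(fn,X):
    c=np.load('pics/'+fn+'.npz');T=c['T_tool_cam'];R=Ro.from_quat(c['q']);K=c['camera_matrix']
    x=T[:3,:3].T@(R.inv().apply(np.array(X)-c['p'])-T[:3,3]);th=np.arctan2(np.hypot(x[0],x[1]),x[2]);s=np.hypot(x[0],x[1])
    return K[:2,2]+K[0,0]*th*x[:2]/s
E
python3 - <<'E'
from h import *
print(cur()[0]); plan((.5255,.1487,.088),RT(.037))
wsnap('w5.png');snap('scene','sc5.png')
cv2.imwrite('pics/t5.png',np.vstack([cv2.resize(cv2.imread('pics/sc5.png')[150:260,320:500],(400,244),interpolation=2),cv2.resize(cv2.imread('pics/w5.png'),(560,350))[:, :400]])) if 0 else None
a=cv2.resize(cv2.imread('pics/sc5.png')[150:260,320:500],(360,220),interpolation=2);b=cv2.imread('pics/w5.png')[0:380]
o=np.zeros((600,640,3),np.uint8);o[:220,:360]=a;o[220:]=b;cv2.imwrite('pics/t5.png',o)
E
```

```text
[0.53735481 0.23118404 0.39601776]
rot [ 0.    0.01 -0.02] trans [-0.5   2.73  4.27] | t 16.0 F [ 0.  -0.6  0.4] w 0.094
```

View pics/t5.png

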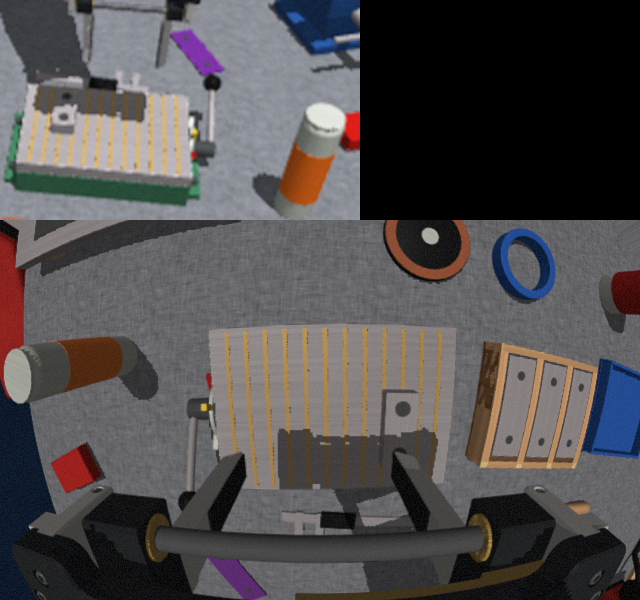

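The lever leans fully to the robot's side: the ball is at scene (426,191.5) and wrist (187,280). The block lies undisturbed, with a hole at wrist (403,189).

```bash
python3 - <<'E'
from h import *
b=(.4337,.3743,.091)
print(proj('sc5.png',b),wproj('w5.png',b),proj('sc5.png',(.436,.374,.095)))
print('block hole',wback('w5.png',(403,189),.087),'chuck corners',[wback('w5.png',u,.065).round(4) for u in((209,110),(456,107),(445,263),(218,265))])
R=Ro.from_euler('z',.054)
print([ (R.apply([sx*.09,sy*.13,.065])+[.5378,.2146,0]).round(4) for sx,sy in((1,1),(1,-1),(-1,-1),(-1,1))])
print('tray holes',[wback('w5.png',(u,v-220),.046).round(4) for u,v in((521,376),(509,440),(553,381),(543,443),(581,387),(572,447))])
E
```

```text
[425.81254757 190.48038781] [188.00086582 285.15722955] [425.9321155  189.98508596]
block hole [0.55149757 0.14806319 0.087     ] chuck corners [array([0.6232, 0.3454, 0.065 ]), array([0.6379, 0.0891, 0.065 ]), array([0.4592, 0.0772, 0.065 ]), array([0.4491, 0.3438, 0.065 ])]
[array([0.6207, 0.3493, 0.065 ]), array([0.6347, 0.0896, 0.065 ]), array([0.4549, 0.0799, 0.065 ]), array([0.4409, 0.3396, 0.065 ])]
tray holes [array([ 0.5919, -0.0196,  0.046 ]), array([ 0.5082, -0.0173,  0.046 ]), array([ 0.5911, -0.0788,  0.046 ]), array([ 0.5045, -0.0817,  0.046 ]), array([ 0.5885, -0.1417,  0.046 ]), array([ 0.4983, -0.149 ,  0.046 ])]
```

Emit:
apply_moves(
  increments=[
    {"tx": -0.16, "ty": 0.91, "tz": 0.3, "ax": 0, "ay": 0, "az": 0},
    {"tx": -0.16, "ty": 0.91, "tz": 0.3, "ax": 0, "ay": 0, "az": 0},
    {"tx": -0.16, "ty": 0.91, "tz": 0.3, "ax": 0, "ay": 0, "az": 0},
    {"tx": 0, "ty": 0, "tz": 0.8, "ax": 0, "ay": 0, "az": 0},
    {"tx": 0, "ty": 0, "tz": 0.8, "ax": 0, "ay": 0, "az": 0},
    {"tx": 0, "ty": 0, "tz": 0.8, "ax": 0, "ay": 0, "az": 0},
    {"tx": 0, "ty": 0, "tz": 0.7, "ax": 0, "ay": 0, "az": 0},
    {"tx": 0, "ty": 0, "tz": 0.2, "ax": 0, "ay": 0, "az": 0},
    {"tx": 0, "ty": 0, "tz": 0, "ax": 0, "ay": 0, "az": 0},
  ],
)

```text
time_s: 17.2
ee_pos: [0.5261, 0.1498, 0.2705]
eef_rot: [-3.142, 0.0, 0.037]
force: [-0.1, 0.7, -0.2]
grip_width: 0.0942
grip_force: 0.0
```

Emit:
apply_moves(
  increments=[
    {"tx": 0, "ty": 0, "tz": 0, "ax": 0, "ay": 0, "az": 0},
    {"tx": 0, "ty": 0, "tz": 0, "ax": 0, "ay": 0, "az": 0},
    {"tx": 0, "ty": 0, "tz": 0, "ax": 0, "ay": 0, "az": 0},
    {"tx": 0, "ty": 0, "tz": 0, "ax": 0, "ay": 0, "az": 0},
  ],
  jaw=1,
  force=35,
)

```text
time_s: 17.7
ee_pos: [0.526, 0.1495, 0.2704]
eef_rot: [-3.142, -0.0, 0.037]
force: [-0.6, 0.1, -0.9]
grip_width: 0.0575
grip_force: 0.0
```

```bash
python3 - <<'E'
from h import *
print(cur()[0]); plan((.545,-.32,.20),RT(-.0813))
plan((.545,-.32,.033),RT(-.0813))
E
```

```text
[0.52603405 0.14948038 0.270413  ]
rot [-0.   -0.    1.35] trans [ 1.9  15.55 -3.65] | t 17.7 F [-0.6  0.1 -0.9] w 0.0575
rot [-0.   -0.    1.35] trans [ 1.9  15.55  1.91] | t 17.7 F [-0.6  0.1 -0.9] w 0.0575
```

Emit:
apply_moves(
  increments=[
    {"tx": 0, "ty": 0, "tz": 0, "ax": 0, "ay": 0, "az": 0},
    {"tx": 0, "ty": 0, "tz": 0, "ax": 0, "ay": 0, "az": 0},
    {"tx": 0, "ty": 0, "tz": 0, "ax": 0, "ay": 0, "az": 0},
    {"tx": 0, "ty": 0, "tz": 0, "ax": 0, "ay": 0, "az": 0},
    {"tx": 0, "ty": 0, "tz": -0.3, "ax": 0, "ay": 0, "az": 0},
    {"tx": 0, "ty": 0, "tz": -0.7, "ax": 0, "ay": 0, "az": 0},
    {"tx": 0, "ty": 0, "tz": -1, "ax": 0, "ay": 0, "az": 0},
    {"tx": 0, "ty": 0, "tz": -0.9, "ax": 0, "ay": 0, "az": 0},
  ],
)

```text
time_s: 18.7
ee_pos: [0.5259, 0.1496, 0.3585]
eef_rot: [-3.141, 0.0, 0.037]
force: [-0.1, -0.1, -5.5]
grip_width: 0.0345
grip_force: 35.0
```

Emit:
apply_moves(
  increments=[
    {"tx": 0, "ty": 0, "tz": 0, "ax": 0, "ay": 0, "az": 0.67},
    {"tx": 0, "ty": 0, "tz": 0, "ax": 0, "ay": 0, "az": 0.68},
    {"tx": 0.12, "ty": 0.97, "tz": 0, "ax": 0, "ay": 0, "az": 0},
    {"tx": 0.12, "ty": 0.97, "tz": 0, "ax": 0, "ay": 0, "az": 0},
    {"tx": 0.12, "ty": 0.97, "tz": 0, "ax": 0, "ay": 0, "az": 0},
    {"tx": 0.12, "ty": 0.97, "tz": 0, "ax": 0, "ay": 0, "az": 0},
    {"tx": 0.12, "ty": 0.97, "tz": 0, "ax": 0, "ay": 0, "az": 0},
    {"tx": 0.12, "ty": 0.97, "tz": 0, "ax": 0, "ay": 0, "az": 0},
    {"tx": 0.12, "ty": 0.97, "tz": 0, "ax": 0, "ay": 0, "az": 0},
    {"tx": 0.12, "ty": 0.97, "tz": 0, "ax": 0, "ay": 0, "az": 0},
    {"tx": 0.12, "ty": 0.97, "tz": 0, "ax": 0, "ay": 0, "az": 0},
    {"tx": 0.12, "ty": 0.97, "tz": 0, "ax": 0, "ay": 0, "az": 0},
  ],
)

```text
time_s: 20.2
ee_pos: [0.5381, -0.1443, 0.3574]
eef_rot: [-3.141, 0.0, -0.081]
force: [0.0, -0.5, -4.6]
grip_width: 0.0354
grip_force: 35.0
```

Emit:
apply_moves(
  increments=[
    {"tx": 0.12, "ty": 0.97, "tz": 0, "ax": 0, "ay": 0, "az": 0},
    {"tx": 0.12, "ty": 0.97, "tz": 0, "ax": 0, "ay": 0, "az": 0},
    {"tx": 0.12, "ty": 0.97, "tz": 0, "ax": 0, "ay": 0, "az": 0},
    {"tx": 0.12, "ty": 0.97, "tz": 0, "ax": 0, "ay": 0, "az": 0},
    {"tx": 0.12, "ty": 0.97, "tz": 0, "ax": 0, "ay": 0, "az": 0},
    {"tx": 0.12, "ty": 0.97, "tz": 0, "ax": 0, "ay": 0, "az": 0},
    {"tx": 0, "ty": 0, "tz": 0.9, "ax": 0, "ay": 0, "az": 0},
    {"tx": 0, "ty": 0, "tz": 0.9, "ax": 0, "ay": 0, "az": 0},
    {"tx": 0, "ty": 0, "tz": 0.9, "ax": 0, "ay": 0, "az": 0},
    {"tx": 0, "ty": 0, "tz": 0.9, "ax": 0, "ay": 0, "az": 0},
    {"tx": 0, "ty": 0, "tz": 0.6, "ax": 0, "ay": 0, "az": 0},
    {"tx": 0, "ty": 0, "tz": 0.3, "ax": 0, "ay": 0, "az": 0},
  ],
)

```text
time_s: 21.7
ee_pos: [0.5456, -0.3192, 0.2215]
eef_rot: [-3.141, 0.001, -0.081]
force: [0.4, -0.8, -4.5]
grip_width: 0.0345
grip_force: 35.0
```

```bash
python3 - <<'E'
from h import *
plan((.545,-.32,.0318),RT(-.0813))
E
```

```text
rot [-0.01  0.01  0.  ] trans [-0.02  0.03  0.32] | t 21.7 F [ 0.4 -0.8 -4.5] w 0.0345
```

Emit:
apply_moves(
  increments=[
    {"tx": 0, "ty": 0, "tz": 0.2, "ax": 0, "ay": 0, "az": 0},
    {"tx": 0, "ty": 0, "tz": 0.1, "ax": 0, "ay": 0, "az": 0},
    {"tx": 0, "ty": 0, "tz": 0.03, "ax": 0, "ay": 0, "az": 0},
    {"tx": 0, "ty": 0, "tz": 0, "ax": 0, "ay": 0, "az": 0},
  ],
)

```text
time_s: 22.2
ee_pos: [0.5457, -0.3193, 0.2127]
eef_rot: [3.141, -0.001, -0.081]
force: [-0.2, -0.4, -4.5]
grip_width: 0.0348
grip_force: 35.0
```

Emit:
apply_moves(
  increments=[
    {"tx": 0, "ty": 0, "tz": 0, "ax": 0, "ay": 0, "az": 0},
    {"tx": 0, "ty": 0, "tz": 0, "ax": 0, "ay": 0, "az": 0},
    {"tx": 0, "ty": 0, "tz": 0, "ax": 0, "ay": 0, "az": 0},
    {"tx": 0, "ty": 0, "tz": -0.6, "ax": 0, "ay": 0, "az": 0},
    {"tx": 0, "ty": 0, "tz": -1, "ax": 0, "ay": 0, "az": 0},
    {"tx": 0, "ty": 0, "tz": -1, "ax": 0, "ay": 0, "az": 0},
    {"tx": 0, "ty": 0, "tz": -1, "ax": 0, "ay": 0, "az": 0},
    {"tx": 0, "ty": 0, "tz": -1, "ax": 0, "ay": 0, "az": 0},
  ],
  jaw=0.3,
)

```text
time_s: 23.2
ee_pos: [0.5454, -0.3191, 0.3529]
eef_rot: [3.141, -0.001, -0.081]
force: [-0.7, 0.1, -0.1]
grip_width: 0.0659
grip_force: 0.0
```

```bash
python3 - <<'E'
from h import *
print(cur()[0])
snap('top','top6.png');wsnap('w6.png')
a=cv2.resize(cv2.imread('pics/top6.png')[140:220,190:500],(620,160),interpolation=2);b=cv2.imread('pics/w6.png')
o=np.zeros((560,640,3),np.uint8);o[:160,:620]=a;o[160:]=b;cv2.imwrite('pics/t6.png',o)
E
```

```text
[ 0.54543499 -0.31911635  0.35292552]
```

View pics/t6.png

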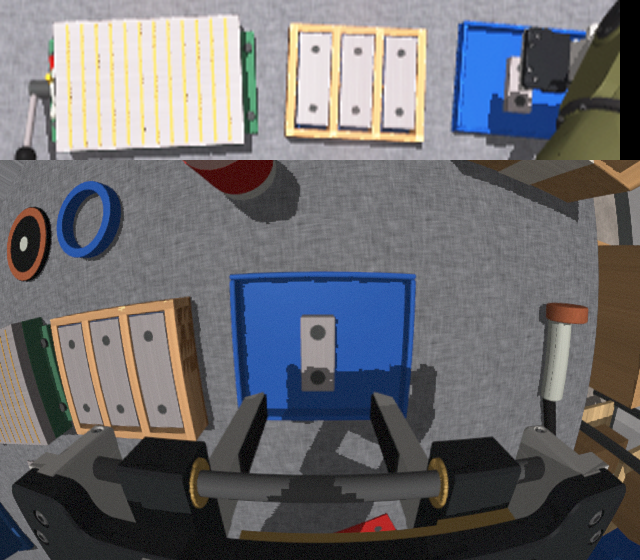

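The block lies flat in the out tray at wrist (318,353), and the chuck face is empty. Next are the plates, starting with plate1 in the right-hand nest.

```bash
cat >> h.py <<'E'
TO=np.array([.5442,-.0790,0]);TY=-.0358
tw=lambda x,y,z:Ro.from_euler('z',TY).apply(np.array([x,y,z])/1000)+TO
CO=np.array([.5378,.2146,0]);CY=.054
cw=lambda x,y,z:Ro.from_euler('z',CY).apply(np.array([x,y,z])/1000)+CO
E
python3 - <<'E'
from h import *
R=RT(TY)
plan(tw(-37,-61,80),R,TIP); plan(tw(-37,-61,27),R,TIP)
E
```

```text
rot [ 0.04 -0.07 -0.52] trans [-1.57 -5.97  2.54] | t 23.3 F [ 0.1 -0.3 -0.2] w 0.0662
rot [ 0.04 -0.07 -0.52] trans [-1.57 -5.97  4.31] | t 23.3 F [ 0.1 -0.3 -0.2] w 0.0662
```

Emit:
apply_moves(
  increments=[
    {"tx": -0.26, "ty": -1, "tz": 0, "ax": 0, "ay": 0, "az": -0.26},
    {"tx": -0.26, "ty": -1, "tz": 0, "ax": 0, "ay": 0, "az": -0.26},
    {"tx": -0.26, "ty": -1, "tz": 0, "ax": 0, "ay": 0, "az": 0},
    {"tx": -0.26, "ty": -1, "tz": 0, "ax": 0, "ay": 0, "az": 0},
    {"tx": -0.26, "ty": -1, "tz": 0.3, "ax": 0, "ay": 0, "az": 0},
    {"tx": -0.26, "ty": -1, "tz": 0.5, "ax": 0, "ay": 0, "az": 0},
    {"tx": 0, "ty": 0, "tz": 0, "ax": 0, "ay": 0, "az": 0},
  ],
  jaw=1,
)

```text
time_s: 24.18
ee_pos: [0.5069, -0.1359, 0.3256]
eef_rot: [-3.141, 0.002, -0.034]
force: [-0.8, 0.1, -0.7]
grip_width: 0.001
grip_force: 0.0
```

```bash
cat >> h.py <<'E'
def blobs(fn,thr=80,amin=20,amax=600):
    i=cv2.imread('pics/'+fn); g=i.max(2)
    n,l,s,c=cv2.connectedComponentsWithStats((g<thr).astype(np.uint8))
    return [(c[k],s[k,4]) for k in range(1,n) if amin<s[k,4]<amax]
E
python3 - <<'E'
from h import *
wsnap('w7.png')
B=blobs('w7.png')
for y in(61,0,-61):
    for s in(42,-42):
        q=wproj('w7.png',tw(3+s,y,46)); m=[(c.round(1),a,wback('w7.png',c,.046).round(4)) for c,a in B if np.hypot(*(c-q))<22]
        print(y,s,q.round(1),tw(3+s,y,46).round(4),m)
plan(tw(-37,-61,80),RT(TY),TIP)
E
```

```text
61 42 [181.9 120.6] [ 0.5914 -0.0196  0.046 ] [(array([183.9, 119.1]), np.int32(101), array([ 0.5924, -0.0217,  0.046 ]))]
61 -42 [189.3 212.1] [ 0.5074 -0.0166  0.046 ] [(array([190.8, 209.9]), np.int32(91), array([ 0.5094, -0.0186,  0.046 ]))]
0 42 [248.1 116.5] [ 0.5892 -0.0806  0.046 ] [(array([249.3, 115. ]), np.int32(111), array([ 0.5904, -0.0817,  0.046 ]))]
0 -42 [252.1 212.6] [ 0.5052 -0.0776  0.046 ] [(array([253.1, 210.9]), np.int32(100), array([ 0.5068, -0.0786,  0.046 ]))]
-61 42 [321.2 115.2] [ 0.587  -0.1416  0.046 ] [(array([322.5, 113.6]), np.int32(119), array([ 0.5883, -0.1427,  0.046 ]))]
-61 -42 [320.9 212.9] [ 0.503  -0.1386  0.046 ] []
rot [-0.    0.    0.01] trans [-0.07  0.06  1.58] | t 24.2 F [-0.4 -0.4  0.5] w 0.0005
```

```bash
sed -i 's/TO=np.array(\[.5442,-.0790,0\])/TO=np.array([.5455,-.0800,0])/' h.py; python3 - <<'E'
from h import *
plan(tw(-37,-61,48),RT(TY),TIP); plan(tw(-37,-61,24),RT(TY),TIP)
E
```

```text
rot [-0.    0.    0.01] trans [-0.03  0.09  2.65] | t 24.2 F [-0.4 -0.4  0.5] w 0.0005
rot [-0.    0.    0.01] trans [-0.03  0.09  3.45] | t 24.2 F [-0.4 -0.4  0.5] w 0.0005
```

Emit:
apply_moves(
  increments=[
    {"tx": 0, "ty": 0.09, "tz": 0.9, "ax": 0, "ay": 0, "az": 0},
    {"tx": 0, "ty": 0, "tz": 0.9, "ax": 0, "ay": 0, "az": 0},
    {"tx": 0, "ty": 0, "tz": 0.6, "ax": 0, "ay": 0, "az": 0},
    {"tx": 0, "ty": 0, "tz": 0.25, "ax": 0, "ay": 0, "az": 0},
    {"tx": 0, "ty": 0, "tz": 0.2, "ax": 0, "ay": 0, "az": 0},
    {"tx": 0, "ty": 0, "tz": 0.2, "ax": 0, "ay": 0, "az": 0},
    {"tx": 0, "ty": 0, "tz": 0.15, "ax": 0, "ay": 0, "az": 0},
    {"tx": 0, "ty": 0, "tz": 0, "ax": 0, "ay": 0, "az": 0},
  ],
)

```text
time_s: 25.22
ee_pos: [0.5073, -0.14, 0.2305]
eef_rot: [3.141, -0.0, -0.036]
force: [-1.4, -0.3, 2.5]
grip_width: 0.0009
grip_force: 1.4
```

Emit:
apply_moves(
  increments=[
    {"tx": 0, "ty": 0, "tz": 0.15, "ax": 0, "ay": 0, "az": 0},
    {"tx": 0, "ty": 0, "tz": 0, "ax": 0, "ay": 0, "az": 0},
  ],
)

```text
time_s: 25.48
ee_pos: [0.5077, -0.1401, 0.2288]
eef_rot: [3.141, -0.002, -0.036]
force: [-14.7, 3.2, 37.4]
grip_width: 0.0003
grip_force: 19.9
```

Emit:
apply_moves(
  increments=[
    {"tx": 0, "ty": 0, "tz": -0.06, "ax": 0, "ay": 0, "az": 0},
    {"tx": -0.1, "ty": 0, "tz": 0.01, "ax": 0, "ay": 0, "az": 0},
    {"tx": -0.1, "ty": 0, "tz": 0.02, "ax": 0, "ay": 0, "az": 0},
    {"tx": -0.1, "ty": 0, "tz": 0.02, "ax": 0, "ay": 0, "az": 0},
    {"tx": 0, "ty": 0, "tz": 0, "ax": 0, "ay": 0, "az": 0},
  ],
)

```text
time_s: 26.1
ee_pos: [0.4981, -0.1396, 0.2261]
eef_rot: [-3.142, 0.0, -0.036]
force: [-1.5, -0.5, 2.2]
grip_width: 0.0005
grip_force: 1.3
```

Emit:
apply_moves(
  increments=[
    {"tx": -0.1, "ty": 0, "tz": 0.02, "ax": 0, "ay": 0, "az": 0},
    {"tx": -0.1, "ty": 0, "tz": 0.02, "ax": 0, "ay": 0, "az": 0},
    {"tx": 0, "ty": 0, "tz": 0, "ax": 0, "ay": 0, "az": 0},
  ],
)

```text
time_s: 26.48
ee_pos: [0.4921, -0.1394, 0.2247]
eef_rot: [-3.141, 0.001, -0.036]
force: [-0.5, -0.1, 0.6]
grip_width: 0.0004
grip_force: 0.0
```

Emit:
apply_moves(
  increments=[
    {"tx": -0.03, "ty": 0, "tz": 0.08, "ax": 0, "ay": 0, "az": 0},
    {"tx": 0, "ty": 0, "tz": 0, "ax": 0, "ay": 0, "az": 0},
  ],
)

```text
time_s: 26.72
ee_pos: [0.4916, -0.1394, 0.223]
eef_rot: [3.141, -0.001, -0.036]
force: [-1.4, 1.0, 7.8]
grip_width: 0.0007
grip_force: 3.4
```

Emit:
apply_moves(
  increments=[
    {"tx": -0.06, "ty": 0, "tz": 0.03, "ax": 0, "ay": 0, "az": 0},
    {"tx": 0, "ty": 0, "tz": 0, "ax": 0, "ay": 0, "az": 0},
  ],
)

```text
time_s: 26.98
ee_pos: [0.4898, -0.1394, 0.222]
eef_rot: [3.141, -0.001, -0.036]
force: [-0.5, -0.7, 6.5]
grip_width: 0.0004
grip_force: 2.9
```

```bash
python3 - <<'E'
from h import *
print(cur()[0]); wsnap('w8.png');snap('scene','sc8.png')
a=cv2.resize(cv2.imread('pics/sc8.png')[170:250,220:340],(600,400),interpolation=2);cv2.imwrite('pics/t8.png',np.vstack([a[:,:600],cv2.resize(cv2.imread('pics/w8.png')[:300],(426,200))[:, :426].repeat(1,0) if 0 else cv2.copyMakeBorder(cv2.imread('pics/w8.png')[40:240,120:520],0,0,0,200,0)]))
E
```

```text
[ 0.48975378 -0.13940093  0.22204764]
```

View pics/t8.png

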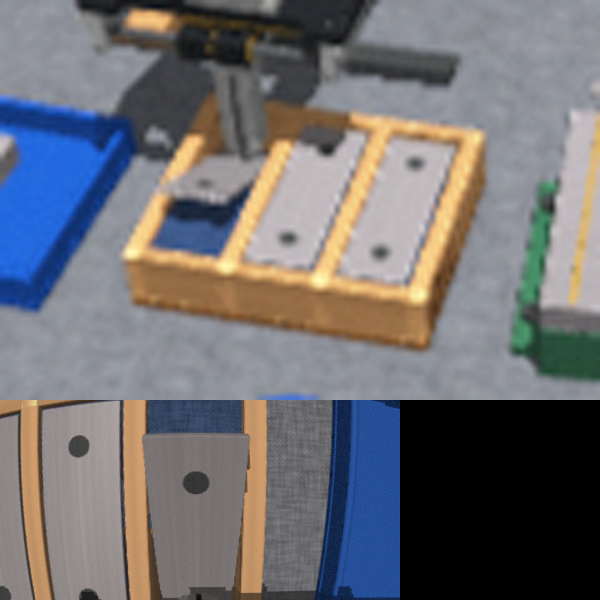

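Plate1 is tipped up; its far edge is at wrist rows ≈74, columns 263–369. I'll lift the finger away and check that it stays.

Emit:
apply_moves(
  increments=[
    {"tx": 0, "ty": 0, "tz": -0.3, "ax": 0, "ay": 0, "az": 0},
    {"tx": 0, "ty": 0, "tz": -1, "ax": 0, "ay": 0, "az": 0},
    {"tx": 0, "ty": 0, "tz": -1, "ax": 0, "ay": 0, "az": 0},
    {"tx": 0, "ty": 0, "tz": -1, "ax": 0, "ay": 0, "az": 0},
    {"tx": 0, "ty": 0, "tz": -1, "ax": 0, "ay": 0, "az": 0},
    {"tx": 0, "ty": 0, "tz": 0, "ax": 0, "ay": 0, "az": 0},
  ],
  jaw=0.4,
)

```text
time_s: 27.82
ee_pos: [0.4897, -0.1393, 0.3529]
eef_rot: [3.14, -0.004, -0.036]
force: [0.5, 0.3, -0.7]
grip_width: 0.0553
grip_force: 0.0
```

```bash
cat >> h.py <<'E'
def tip(d,y,th=29,near=-70,zn=6,h=0):  # point on tipped plate: d from near end along, h above underside
    t=np.radians(th); return tw(near+d*np.cos(t)-h*np.sin(t),y,zn+d*np.sin(t)+h*np.cos(t))
E
python3 - <<'E'
from h import *
print(wproj('w8.png',tip(130,-61+22.5,h=4)),wproj('w8.png',tip(130,-61-22.5,h=4)),'holes8',wproj('w8.png',tip(107,-61,h=4)))
wsnap('w9.png');
for d in(107,23): print(d,wproj('w9.png',tip(d,-61,h=4)).round(1))
print([(c.round(1),a) for c,a in blobs('w9.png') if 250<c[0]<390 and c[1]<300])
R=RT(TY,np.radians(29),'y'); print('toolz',R.apply([0,0,1])); R2=RT(TY,np.radians(-29),'y'); print(R2.apply([0,0,1]))
for r in(R,R2): plan(tip(121,-61,h=20),r,TIP)
E
```

```text
[260.61482853  80.22396484] [370.67160327  79.9361837 ] holes8 [315.81009389 126.55034325]
107 [316.6 122.7]
23 [316.9 193.7]
[(array([357.6,  91.9]), np.int32(63)), (array([250.4,  99.1]), np.int32(74)), (array([316.6, 120.4]), np.int32(109)), (array([356.6, 138.3]), np.int32(68)), (array([355.7, 188.3]), np.int32(70)), (array([277. , 184.5]), np.int32(30)), (array([294.9, 195.1]), np.int32(105)), (array([253.4, 187.2]), np.int32(82)), (array([316.8, 191.1]), np.int32(60))]
toolz [ 0.48449898 -0.01735248 -0.87461971]
[-0.48449898  0.01735248 -0.87461971]
rot [ 0.    5.79 -0.  ] trans [-2.02 -0.01  2.5 ] | t 27.9 F [-0.3 -0.4 -1. ] w 0.056
rot [ 0.   -5.81 -0.  ] trans [ 6.68 -0.01 -0.08] | t 27.9 F [-0.3 -0.4 -1. ] w 0.056
```

Emit:
apply_moves(
  increments=[
    {"tx": 0, "ty": 0, "tz": 0, "ax": 0, "ay": 0.97, "az": 0},
    {"tx": 0, "ty": 0, "tz": 0, "ax": 0, "ay": 0.97, "az": 0},
    {"tx": 0, "ty": 0, "tz": 0, "ax": 0, "ay": 0.97, "az": 0},
    {"tx": 0, "ty": 0, "tz": 0, "ax": 0, "ay": 0.96, "az": 0},
    {"tx": 0, "ty": 0, "tz": 0, "ax": 0, "ay": 0.96, "az": 0},
    {"tx": 0, "ty": 0, "tz": 0, "ax": 0, "ay": 0.96, "az": 0},
    {"tx": -1, "ty": 0, "tz": 0, "ax": 0, "ay": 0, "az": 0},
    {"tx": -1, "ty": 0, "tz": 0, "ax": 0, "ay": 0, "az": 0},
    {"tx": 0, "ty": 0, "tz": 1, "ax": 0, "ay": 0, "az": 0},
    {"tx": 0, "ty": 0, "tz": 1, "ax": 0, "ay": 0, "az": 0},
    {"tx": 0, "ty": 0, "tz": 0.5, "ax": 0, "ay": 0, "az": 0},
    {"tx": 0, "ty": 0, "tz": 0, "ax": 0, "ay": 0, "az": 0},
  ],
  jaw=0.36,
)

```text
time_s: 29.38
ee_pos: [0.4733, -0.1386, 0.2549]
eef_rot: [-3.141, -0.503, -0.036]
force: [-0.0, -0.7, 0.5]
grip_width: 0.0603
grip_force: 0.0
```

```bash
python3 - <<'E'
from h import *
R=RT(TY,np.radians(29),'y')
plan(tip(121,-61,h=-3),R,TIP); wsnap('w10.png'); cv2.imwrite('pics/t10.png',cv2.imread('pics/w10.png')[:, 100:540])
E
```

```text
rot [-0.01  0.04 -0.  ] trans [ 0.01 -0.01  0.72] | t 29.4 F [-0.  -0.7  0.5] w 0.0603
```

View pics/t10.png

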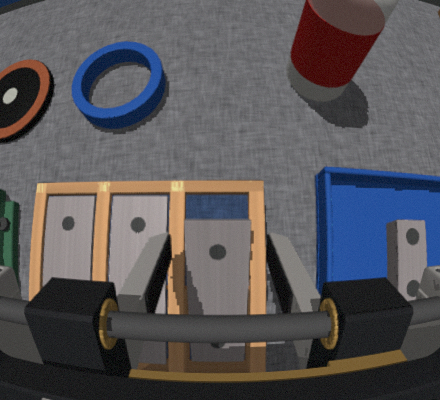

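The fingers straddle the raised far end of the plate (columns ≈285–350 in the full picture). I'll go down and grip.

Emit:
apply_moves(
  increments=[
    {"tx": 0, "ty": 0, "tz": 0.4, "ax": 0, "ay": 0, "az": 0},
    {"tx": 0, "ty": 0, "tz": 0.32, "ax": 0, "ay": 0, "az": 0},
    {"tx": 0, "ty": 0, "tz": 0, "ax": 0, "ay": 0, "az": 0},
  ],
)

```text
time_s: 29.8
ee_pos: [0.4839, -0.1391, 0.2364]
eef_rot: [-3.141, -0.504, -0.036]
force: [-0.4, 0.8, 0.6]
grip_width: 0.06
grip_force: 0.0
```

Emit:
apply_moves(
  increments=[
    {"tx": 0, "ty": 0, "tz": 0, "ax": 0, "ay": 0, "az": 0},
    {"tx": 0, "ty": 0, "tz": 0, "ax": 0, "ay": 0, "az": 0},
    {"tx": 0, "ty": 0, "tz": 0, "ax": 0, "ay": 0, "az": 0},
    {"tx": 0, "ty": 0, "tz": 0, "ax": 0, "ay": 0, "az": 0},
    {"tx": 0, "ty": 0, "tz": 0, "ax": 0, "ay": 0, "az": 0},
  ],
  jaw=1,
  force=55,
)

```text
time_s: 30.42
ee_pos: [0.4839, -0.1392, 0.2372]
eef_rot: [3.141, -0.506, -0.036]
force: [0.5, 0.5, 1.4]
grip_width: 0.0439
grip_force: 55.0
```

Emit:
apply_moves(
  increments=[
    {"tx": 0.2, "ty": 0, "tz": -0.23, "ax": 0, "ay": 0, "az": 0},
    {"tx": 0.3, "ty": 0, "tz": -0.4, "ax": 0, "ay": 0, "az": 0},
    {"tx": 0.4, "ty": 0, "tz": -0.65, "ax": 0, "ay": 0, "az": 0},
    {"tx": 0.4, "ty": 0, "tz": -0.75, "ax": 0, "ay": 0, "az": 0},
    {"tx": 0.4, "ty": 0, "tz": -0.75, "ax": 0, "ay": 0, "az": 0},
    {"tx": 0.4, "ty": 0, "tz": -0.75, "ax": 0, "ay": 0, "az": 0},
    {"tx": 0.4, "ty": 0, "tz": -0.75, "ax": 0, "ay": 0, "az": 0},
    {"tx": 0, "ty": 0, "tz": 0, "ax": 0, "ay": 0, "az": 0},
  ],
)

```text
time_s: 31.42
ee_pos: [0.4873, -0.1392, 0.388]
eef_rot: [3.14, -0.509, -0.035]
force: [0.2, -0.4, -3.1]
grip_width: 0.0435
grip_force: 55.0
```

```bash
python3 - <<'E'
from h import *
print(cur()[0]); wsnap('w11.png');snap('scene','sc11.png')
a=cv2.resize(cv2.imread('pics/sc11.png')[150:250,200:330],(520,400),interpolation=2);b=cv2.imread('pics/w11.png')[140:340,100:540]
cv2.imwrite('pics/t11.png',np.vstack([a,cv2.copyMakeBorder(b,0,0,0,80,0)]))
R=RT(CY-0.0,np.radians(6),'y')
# chuck target: plate center at chuck (0,-78); grip point d=121-65=56
plan(cw(56,-78,65+40),RT(CY,np.radians(29),'y'),TIP)
E
```

```text
[ 0.48730308 -0.1392104   0.38795383]
rot [ 0.5   0.02 -0.9 ] trans [-0.86 -9.08  3.57] | t 31.5 F [-1.1  0.2 -2.2] w 0.0438
```

View pics/t11.png

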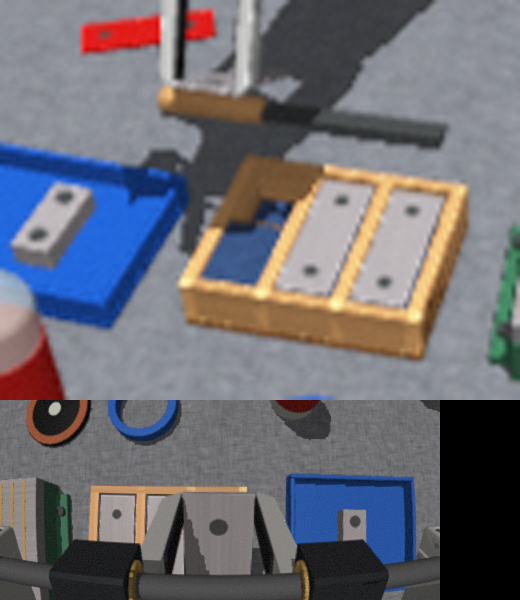

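```bash
python3 - <<'E'
from h import *
c=np.load('pics/w11.png.npz');R=Ro.from_quat(c['q']);p=c['p']
for de in(-20,-10,0,10,20):
    t=np.radians(de)
    f=lambda dx,y,h:wproj('w11.png',p+R.apply([dx*np.cos(t)/1000+h/1000*np.sin(t),y/1000,.196+ -h/1000*np.cos(t)+dx/1000*np.sin(t)])).round(1)
    print(de,f(9,-22.5,4),f(9,22.5,4),f(-14,0,4),f(-98,0,4))
B=blobs('w11.png',90); print([(b[0].round(1),b[1]) for b in B if 290<b[0][0]<345 and 220<b[0][1]<330])
E
```

```text
-20 [279.  241.3] [355.2 241.3] [317.2 267.7] [317.4 333.4]
-10 [279.1 238.7] [355.  238.7] [317.1 269.5] [317.4 349.8]
0 [279.4 236.5] [354.8 236.5] [317.1 270.7] [317.3 365.3]
10 [279.7 234.6] [354.6 234.6] [317.1 271.2] [317.3 379.5]
20 [280.  233.2] [354.3 233.2] [317.1 271.1] [317.2 392.1]
[(array([318. , 266.8]), np.int32(235))]
```

```bash
python3 - <<'E'
from h import *
plan(cw(53,-78,65+110),RT(CY,np.radians(29),'y'),TIP)
E
```

```text
rot [ 0.5   0.02 -0.9 ] trans [ 0.18 -9.08  1.48] | t 31.5 F [-1.1  0.2 -2.2] w 0.0438
```

Emit:
apply_moves(
  increments=[
    {"tx": 0, "ty": 0, "tz": 0, "ax": 0.25, "ay": 0, "az": -0.45},
    {"tx": 0, "ty": 0, "tz": 0, "ax": 0.25, "ay": 0, "az": -0.45},
    {"tx": 0, "ty": -0.9, "tz": 0, "ax": 0, "ay": 0, "az": 0},
    {"tx": 0, "ty": -0.9, "tz": 0, "ax": 0, "ay": 0, "az": 0},
    {"tx": 0, "ty": -0.9, "tz": 0, "ax": 0, "ay": 0, "az": 0},
    {"tx": 0, "ty": -0.9, "tz": 0, "ax": 0, "ay": 0, "az": 0},
    {"tx": 0, "ty": -0.9, "tz": 0, "ax": 0, "ay": 0, "az": 0},
    {"tx": 0, "ty": -0.9, "tz": 0, "ax": 0, "ay": 0, "az": 0},
    {"tx": 0, "ty": -0.9, "tz": 0, "ax": 0, "ay": 0, "az": 0},
    {"tx": 0, "ty": -0.9, "tz": 0, "ax": 0, "ay": 0, "az": 0},
    {"tx": 0, "ty": -0.9, "tz": 0, "ax": 0, "ay": 0, "az": 0},
    {"tx": 0, "ty": -0.9, "tz": 0, "ax": 0, "ay": 0, "az": 0},
  ],
)

```text
time_s: 33.02
ee_pos: [0.4725, 0.1312, 0.3845]
eef_rot: [3.141, -0.503, 0.054]
force: [0.5, 0.0, -1.7]
grip_width: 0.0437
grip_force: 55.0
```

Emit:
apply_moves(
  increments=[
    {"tx": 0.43, "ty": 0, "tz": 0, "ax": 0, "ay": -0.8, "az": 0},
    {"tx": 0.43, "ty": 0, "tz": 0, "ax": 0, "ay": -0.8, "az": 0},
    {"tx": 0.43, "ty": 0, "tz": 0, "ax": 0, "ay": -0.8, "az": 0},
    {"tx": 0.43, "ty": 0, "tz": 0, "ax": 0, "ay": -0.8, "az": 0},
    {"tx": 0.43, "ty": 0, "tz": 0, "ax": 0, "ay": -0.8, "az": 0},
    {"tx": 0, "ty": 0, "tz": 0, "ax": 0, "ay": 0, "az": 0},
  ],
)

```text
time_s: 33.78
ee_pos: [0.5331, 0.1336, 0.4074]
eef_rot: [3.141, -0.155, 0.054]
force: [1.0, -0.1, -2.6]
grip_width: 0.0435
grip_force: 55.0
```

```bash
python3 - <<'E'
from h import *
p,R,o=cur(); print(p,R.apply([0,0,.199])+p, np.degrees(np.arcsin(R.apply([0,0,1])[0])))
plan(cw(53,-78,65+25),RT(CY,np.radians(7),'y'),TIP)
wsnap('w12.png')
# hole visibility / near end
for de in(-15,-10,-5,0,5):
    t=np.radians(de); f=lambda dx,y,h:wproj('w12.png',p+R.apply([dx*np.cos(t)/1000+h/1000*np.sin(t),y/1000,.196+ -h/1000*np.cos(t)+dx/1000*np.sin(t)])).round(1)
    print(de,f(12,0,4),f(-11,0,4))
print([(b[0].round(1),b[1]) for b in blobs('w12.png',90) if 290<b[0][0]<345 and 220<b[0][1]<330])
E
```

```text
[0.53309703 0.13356311 0.40735076] [0.56371499 0.13518636 0.210727  ] 8.850634216633564
rot [ 0.   -0.37 -0.  ] trans [ 0.76 -0.09  4.12] | t 33.8 F [ 1.  -0.1 -2.6] w 0.0435
-15 [317.1 237.2] [317.2 266.2]
-10 [317.1 235.7] [317.2 266.7]
-5 [317.1 234.3] [317.2 267.2]
0 [317.1 233. ] [317.2 267.5]
5 [317.2 231.9] [317.2 267.6]
[]
```

Emit:
apply_moves(
  increments=[
    {"tx": 0.25, "ty": -0.05, "tz": 0.9, "ax": 0, "ay": 0, "az": 0},
    {"tx": 0.25, "ty": -0.04, "tz": 0.9, "ax": 0, "ay": 0, "az": 0},
    {"tx": 0.1, "ty": 0, "tz": 0.9, "ax": 0, "ay": 0, "az": 0},
    {"tx": 0, "ty": 0, "tz": 0.7, "ax": 0, "ay": 0, "az": 0},
    {"tx": 0, "ty": 0, "tz": 0.3, "ax": 0, "ay": 0, "az": 0},
    {"tx": 0, "ty": 0, "tz": 0, "ax": 0, "ay": 0, "az": 0},
  ],
)

```text
time_s: 34.58
ee_pos: [0.5672, 0.1382, 0.3016]
eef_rot: [-3.142, -0.156, 0.054]
force: [-0.4, -0.5, -3.2]
grip_width: 0.0436
grip_force: 55.0
```

```bash
python3 - <<'E'
from h import *
p,R,o=cur(); print((R.apply([0,0,.199])+p).round(4),o['force'].round(1)); plan(cw(53,-78,65+17),None,TIP)
snap('scene','sc13.png');cv2.imwrite('pics/t13.png',cv2.resize(cv2.imread('pics/sc13.png')[140:260,300:460],(640,480),interpolation=2))
E
```

```text
[0.5981 0.1399 0.105 ] [-0.4 -0.5 -3.2]
rot [0. 0. 0.] trans [-0.22  0.    0.74] | t 34.6 F [-0.4 -0.5 -3.2] w 0.0436
```

View pics/t13.png

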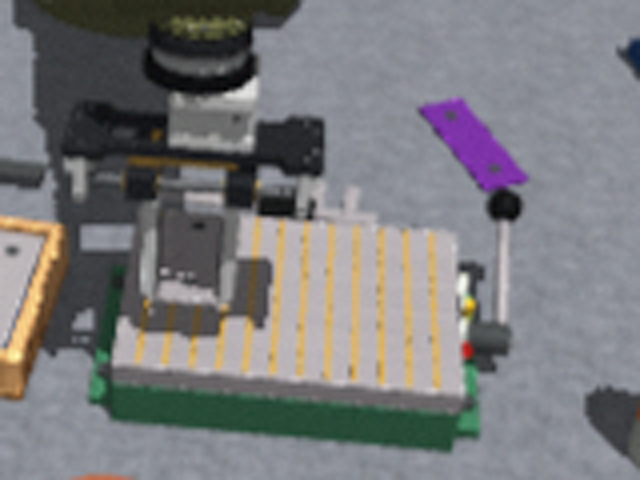

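The plate is held over the right part of the chuck, near end towards the robot, at crop (195,250). I'll lower it now.

Emit:
apply_moves(
  increments=[
    {"tx": -0.1, "ty": 0, "tz": 0.3, "ax": 0, "ay": 0, "az": 0},
    {"tx": -0.1, "ty": 0, "tz": 0.2, "ax": 0, "ay": 0, "az": 0},
    {"tx": 0, "ty": 0, "tz": 0.1, "ax": 0, "ay": 0, "az": 0},
    {"tx": 0, "ty": 0, "tz": 0.1, "ax": 0, "ay": 0, "az": 0},
    {"tx": 0, "ty": 0, "tz": 0, "ax": 0, "ay": 0, "az": 0},
  ],
)

```text
time_s: 35.25
ee_pos: [0.5649, 0.138, 0.2801]
eef_rot: [-3.141, -0.156, 0.054]
force: [-0.3, 0.1, 0.0]
grip_width: 0.0434
grip_force: 55.0
```

Emit:
apply_moves(
  increments=[
    {"tx": 0.25, "ty": 0, "tz": 0.1, "ax": 0, "ay": -0.44, "az": 0},
    {"tx": 0.25, "ty": 0, "tz": 0.1, "ax": 0, "ay": -0.44, "az": 0},
    {"tx": 0, "ty": 0, "tz": 0, "ax": 0, "ay": 0, "az": 0},
  ],
)

```text
time_s: 35.62
ee_pos: [0.5807, 0.1389, 0.2762]
eef_rot: [-3.141, -0.08, 0.054]
force: [0.6, 0.2, -1.7]
grip_width: 0.0434
grip_force: 55.0
```

```bash
cat >> h.py <<'E'
def st():
    p,R,o=cur(); z=R.apply([0,0,1]); t=p+z*.199
    c=Ro.from_euler('z',-CY).apply(t-CO)*1000
    print('tip',t.round(4),'chuck mm',c.round(1),'tilt',np.degrees(np.arctan2(z@[np.cos(CY),np.sin(CY),0],-z[2])).round(2),'F',o['force'].round(1),'M',o['moment'].round(2),'w',round(o['grip_width'],4),'t',round(o['time_s'],1))
E
python3 -c "
from h import *
st()"
```

```text
tip [0.5966 0.1398 0.0778] chuck mm [ 54.6 -77.9  77.8] tilt 4.57 F [ 0.6  0.2 -1.7] M [ 0.01 -0.02  0.02] w 0.0434 t 35.6
```

Emit:
apply_moves(
  increments=[
    {"tx": 0.25, "ty": 0, "tz": 0.1, "ax": 0, "ay": -0.44, "az": 0},
    {"tx": 0.25, "ty": 0, "tz": 0.1, "ax": 0, "ay": -0.44, "az": 0},
    {"tx": 0, "ty": 0, "tz": 0.1, "ax": 0, "ay": 0, "az": 0},
    {"tx": 0, "ty": 0, "tz": 0, "ax": 0, "ay": 0, "az": 0},
  ],
)

```text
time_s: 36.12
ee_pos: [0.5954, 0.1397, 0.268]
eef_rot: [-3.142, -0.003, 0.054]
force: [0.5, 0.2, -2.2]
grip_width: 0.0437
grip_force: 55.0
```

```bash
python3 -c "
from h import *
st()"
```

```text
tip [0.5961 0.1398 0.069 ] chuck mm [ 54.2 -77.9  69. ] tilt 0.19 F [ 0.5  0.2 -2.2] M [ 0.06 -0.08  0.  ] w 0.0437 t 36.1
```

Lower in 1 mm steps until contact.

Emit:
apply_moves(
  increments=[
    {"tx": 0, "ty": 0, "tz": 0.06, "ax": 0, "ay": 0, "az": 0},
    {"tx": 0, "ty": 0, "tz": 0.03, "ax": 0, "ay": 0, "az": 0},
    {"tx": 0, "ty": 0, "tz": 0, "ax": 0, "ay": 0, "az": 0},
  ],
)

```text
time_s: 36.5
ee_pos: [0.5958, 0.1397, 0.2656]
eef_rot: [-3.141, -0.003, 0.054]
force: [0.8, 0.4, -2.1]
grip_width: 0.0434
grip_force: 55.0
```

Emit:
apply_moves(
  increments=[
    {"tx": 0, "ty": 0, "tz": 0.03, "ax": 0, "ay": 0, "az": 0},
    {"tx": 0, "ty": 0, "tz": 0, "ax": 0, "ay": 0, "az": 0},
  ],
)

```text
time_s: 36.75
ee_pos: [0.5958, 0.1397, 0.2646]
eef_rot: [-3.141, -0.003, 0.054]
force: [-0.8, 0.8, -1.1]
grip_width: 0.0436
grip_force: 55.0
```

```bash
python3 -c "
from h import *
st()"
```

```text
tip [0.5964 0.1398 0.0656] chuck mm [ 54.4 -77.9  65.6] tilt 0.16 F [-0.8  0.8 -1.1] M [-0.01 -0.02 -0.01] w 0.0436 t 36.8
```

Emit:
apply_moves(
  increments=[
    {"tx": 0, "ty": 0, "tz": 0, "ax": 0, "ay": 0, "az": 0},
    {"tx": 0, "ty": 0, "tz": 0, "ax": 0, "ay": 0, "az": 0},
    {"tx": 0, "ty": 0, "tz": 0, "ax": 0, "ay": 0, "az": 0},
    {"tx": 0, "ty": 0, "tz": -0.2, "ax": 0, "ay": 0, "az": 0},
    {"tx": 0, "ty": 0, "tz": -0.8, "ax": 0, "ay": 0, "az": 0},
    {"tx": 0, "ty": 0, "tz": -1, "ax": 0, "ay": 0, "az": 0},
    {"tx": 0, "ty": 0, "tz": -1, "ax": 0, "ay": 0, "az": 0},
    {"tx": 0, "ty": 0, "tz": -1, "ax": 0, "ay": 0, "az": 0},
  ],
  jaw=0.42,
)

```text
time_s: 37.75
ee_pos: [0.5954, 0.1396, 0.3861]
eef_rot: [-3.141, -0.003, 0.054]
force: [-0.6, 0.0, 0.3]
grip_width: 0.0549
grip_force: 0.0
```

```bash
python3 - <<'E'
from h import *
st(); wsnap('w14.png')
for d in(42,-42):
    q=wproj('w14.png',cw(d,-78,69));print(q.round(1),[(c.round(1),a,wback('w14.png',c,.069).round(4),(Ro.from_euler('z',-CY).apply(wback('w14.png',c,.069)-CO)*1000).round(1)) for c,a in blobs('w14.png',100) if np.hypot(*(c-q))<25])
plan(tw(-37,0,80),RT(TY),TIP); plan(tw(-37,0,27),RT(TY),TIP)
E
```

```text
tip [0.596  0.1397 0.1871] chuck mm [ 54.  -77.9 187.1] tilt 0.17 F [-0.6  0.   0.3] M [ 0.02  0.06 -0.01] w 0.0549 t 37.8
[317.6 210. ] []
[317.7 283. ] []
rot [-0.01 -0.1   1.03] trans [-2.64  7.38  3.72] | t 37.8 F [0.2 0.4 3.9] w 0.0543
rot [-0.01 -0.1   1.03] trans [-2.64  7.38  5.49] | t 37.8 F [0.2 0.4 3.9] w 0.0543
```

Emit:
apply_moves(
  increments=[
    {"tx": 0, "ty": 0, "tz": 0, "ax": 0, "ay": -0.05, "az": 0.52},
    {"tx": 0, "ty": 0, "tz": 0, "ax": 0, "ay": -0.05, "az": 0.51},
    {"tx": -0.33, "ty": 0.92, "tz": 0, "ax": 0, "ay": 0, "az": 0},
    {"tx": -0.33, "ty": 0.92, "tz": 0, "ax": 0, "ay": 0, "az": 0},
    {"tx": -0.33, "ty": 0.92, "tz": 0, "ax": 0, "ay": 0, "az": 0},
    {"tx": -0.33, "ty": 0.92, "tz": 0, "ax": 0, "ay": 0, "az": 0},
    {"tx": -0.33, "ty": 0.92, "tz": 0.3, "ax": 0, "ay": 0, "az": 0},
    {"tx": -0.33, "ty": 0.92, "tz": 0.8, "ax": 0, "ay": 0, "az": 0},
    {"tx": -0.33, "ty": 0.92, "tz": 0.8, "ax": 0, "ay": 0, "az": 0},
    {"tx": -0.33, "ty": 0.94, "tz": 0.9, "ax": 0, "ay": 0, "az": 0},
    {"tx": 0, "ty": 0, "tz": 0.9, "ax": 0, "ay": 0, "az": 0},
    {"tx": 0, "ty": 0, "tz": 0, "ax": 0, "ay": 0, "az": 0},
  ],
  jaw=1,
)

```text
time_s: 39.3
ee_pos: [0.5074, -0.0788, 0.273]
eef_rot: [-3.141, 0.009, -0.036]
force: [0.1, -0.5, -0.1]
grip_width: 0.0004
grip_force: 0.0
```

```bash
python3 - <<'E'
from h import *
st(); plan(tw(-37,0,48),RT(TY),TIP);plan(tw(-37,0,30.5),RT(TY),TIP)
snap('top','top15.png')
for n,P in [('p1 on chuck',[cw(s,-78,69) for s in(42,-42)]),('p2',[tw(45,0,46)]),('p3',[tw(45,61,46),tw(-39,61,46)])]:
    for X in P:
        q=proj('top15.png',X); print(n,q.round(1),[(c.round(1),a,back('top15.png',c,X[2])[:2].round(4)-X[:2].round(4)) for c,a in blobs('top15.png',130,5,60) if np.hypot(*(c-q))<7])
E
```

```text
tip [ 0.5056 -0.0786  0.074 ] chuck mm [ -48.  -291.1   74. ] tilt -0.5 F [ 0.1 -0.5 -0.1] M [ 0.   -0.04  0.06] w 0.0004 t 39.3
rot [-0.01  0.1  -0.01] trans [ 0.04 -0.01  0.87] | t 39.3 F [ 0.1 -0.5 -0.1] w 0.0004
rot [-0.01  0.1  -0.01] trans [ 0.04 -0.01  1.45] | t 39.3 F [ 0.1 -0.5 -0.1] w 0.0004
p1 on chuck [291.5 165.1] [(array([291. , 165.5]), np.int32(6), array([-0.001 ,  0.0013]))]
p1 on chuck [292.7 195.3] [(array([292. , 195.3]), np.int32(7), array([1.e-04, 2.e-03]))]
p2 [369.6 164.8] []
p3 [348.2 163.8] [(array([347.3, 164. ]), np.int32(7), array([-0.0006,  0.0026]))]
p3 [347.  193.3] []
```

Emit:
apply_moves(
  increments=[
    {"tx": 0.04, "ty": 0, "tz": 0.5, "ax": 0, "ay": 0.1, "az": 0},
    {"tx": 0, "ty": 0, "tz": 0.35, "ax": 0, "ay": 0, "az": 0},
    {"tx": 0, "ty": 0, "tz": 0.2, "ax": 0, "ay": 0, "az": 0},
    {"tx": 0, "ty": 0, "tz": 0.2, "ax": 0, "ay": 0, "az": 0},
    {"tx": 0, "ty": 0, "tz": 0.2, "ax": 0, "ay": 0, "az": 0},
    {"tx": 0, "ty": 0, "tz": 0, "ax": 0, "ay": 0, "az": 0},
  ],
)

```text
time_s: 40.1
ee_pos: [0.5088, -0.0787, 0.2303]
eef_rot: [-3.141, -0.002, -0.036]
force: [-0.7, 0.7, 0.9]
grip_width: 0.0003
grip_force: 0.2
```

Emit:
apply_moves(
  increments=[
    {"tx": 0, "ty": 0, "tz": 0.08, "ax": 0, "ay": 0, "az": 0},
    {"tx": 0, "ty": 0, "tz": 0, "ax": 0, "ay": 0, "az": 0},
  ],
)

```text
time_s: 40.35
ee_pos: [0.5091, -0.0788, 0.2291]
eef_rot: [3.141, -0.003, -0.036]
force: [-4.8, 1.8, 11.2]
grip_width: 0.0003
grip_force: 6.0
```

Emit:
apply_moves(
  increments=[
    {"tx": -0.1, "ty": 0, "tz": 0.03, "ax": 0, "ay": 0, "az": 0},
    {"tx": -0.1, "ty": 0, "tz": 0.03, "ax": 0, "ay": 0, "az": 0},
    {"tx": -0.1, "ty": 0, "tz": 0.03, "ax": 0, "ay": 0, "az": 0},
    {"tx": 0, "ty": 0, "tz": 0, "ax": 0, "ay": 0, "az": 0},
  ],
)

```text
time_s: 40.85
ee_pos: [0.4997, -0.0784, 0.2254]
eef_rot: [-3.142, -0.002, -0.036]
force: [-0.9, -0.0, 1.9]
grip_width: 0.0004
grip_force: 1.1
```

Emit:
apply_moves(
  increments=[
    {"tx": -0.1, "ty": 0, "tz": 0.04, "ax": 0, "ay": 0, "az": 0},
    {"tx": -0.1, "ty": 0, "tz": 0.04, "ax": 0, "ay": 0, "az": 0},
    {"tx": 0, "ty": 0, "tz": 0, "ax": 0, "ay": 0, "az": 0},
  ],
)

```text
time_s: 41.22
ee_pos: [0.4937, -0.0782, 0.2229]
eef_rot: [-3.142, -0.002, -0.036]
force: [-1.5, 0.0, 0.7]
grip_width: 0.0004
grip_force: 0.6
```

Emit:
apply_moves(
  increments=[
    {"tx": -0.08, "ty": 0, "tz": 0.06, "ax": 0, "ay": 0, "az": 0},
    {"tx": -0.04, "ty": 0, "tz": 0.03, "ax": 0, "ay": 0, "az": 0},
    {"tx": 0, "ty": 0, "tz": 0, "ax": 0, "ay": 0, "az": 0},
  ],
)

```text
time_s: 41.6
ee_pos: [0.4903, -0.0781, 0.2204]
eef_rot: [3.142, -0.003, -0.036]
force: [0.1, -1.0, 4.5]
grip_width: 0.0009
grip_force: 2.0
```

```bash
python3 - <<'E'
from h import *
st(); wsnap('w16.png'); print('far hole pred',wproj('w16.png',tip(107,0,h=4)),[(c.round(1),a) for c,a in blobs('w16.png',90) if 290<c[0]<345 and 80<c[1]<180])
E
```

```text
tip [ 0.4908 -0.0781  0.0214] chuck mm [ -62.7 -289.7   21.4] tilt 0.15 F [ 0.1 -1.   4.5] M [ 0.02  0.13 -0.03] w 0.0009 t 41.6
far hole pred [316.61860532 123.52876073] [(array([315.9, 115.5]), np.int32(504))]
```

Emit:
apply_moves(
  increments=[
    {"tx": -0.05, "ty": 0, "tz": 0.08, "ax": 0, "ay": 0, "az": 0},
    {"tx": -0.07, "ty": 0, "tz": 0.03, "ax": 0, "ay": 0, "az": 0},
    {"tx": 0, "ty": 0, "tz": 0, "ax": 0, "ay": 0, "az": 0},
  ],
)

```text
time_s: 42.02
ee_pos: [0.4871, -0.078, 0.218]
eef_rot: [3.141, -0.005, -0.036]
force: [-2.2, -0.2, 14.5]
grip_width: 0.0004
grip_force: 6.6
```

```bash
python3 - <<'E'
from h import *
st(); wsnap('w17.png'); print('far hole pred',wproj('w17.png',tip(107,0,h=4)),[(c.round(1),a) for t in(60,75,90) for c,a in blobs('w17.png',t,20,900) if 290<c[0]<345 and 80<c[1]<180])
E
```

```text
tip [ 0.488  -0.0781  0.019 ] chuck mm [ -65.5 -289.6   19. ] tilt 0.26 F [-2.2 -0.2 14.5] M [ 0.05  0.34 -0.09] w 0.0004 t 42.0
far hole pred [316.27966772 116.93792369] [(array([315.3, 108.9]), np.int32(359)), (array([315.6, 108.9]), np.int32(489)), (array([315.7, 108.8]), np.int32(524))]
```

Emit:
apply_moves(
  increments=[
    {"tx": 0.03, "ty": 0, "tz": -0.3, "ax": 0, "ay": 0, "az": 0},
    {"tx": 0.1, "ty": 0, "tz": -1, "ax": 0, "ay": 0, "az": 0},
    {"tx": 0, "ty": 0, "tz": -1, "ax": 0, "ay": 0, "az": 0},
    {"tx": 0, "ty": 0, "tz": -1, "ax": 0, "ay": 0, "az": 0},
    {"tx": 0, "ty": 0, "tz": -1, "ax": 0, "ay": 0, "az": 0},
    {"tx": 0, "ty": 0, "tz": 0, "ax": 0, "ay": 0, "az": 0},
  ],
  jaw=0.36,
)

```text
time_s: 42.82
ee_pos: [0.4904, -0.0781, 0.3479]
eef_rot: [3.141, -0.006, -0.036]
force: [0.5, -0.2, -0.5]
grip_width: 0.0573
grip_force: 0.0
```

```bash
python3 - <<'E'
from h import *
print([(c.round(1),a) for c,a in blobs('w8.png',90,20,900) if 290<c[0]<345 and 80<c[1]<180])
st();wsnap('w18.png');
for th,ne in((29,-70),(30,-69),(31,-66),(29,-68)): print([wproj('w18.png',tip(d,0,th,ne,h=4)).round(1) for d in(107,23)])
print('flat',[wproj('w18.png',tw(3+s,0,46)).round(1) for s in(42,-42)])
print([(c.round(1),a) for c,a in blobs('w18.png') if 300<c[0]<333 and c[1]<300])
R=RT(TY,np.radians(29),'y');plan(tip(121,0,h=20),R,TIP)
E
```

```text
[(array([315.6, 122.4]), np.int32(474))]
tip [ 0.4916 -0.0782  0.1489] chuck mm [ -62.  -289.9  148.9] tilt 0.33 F [ 0.5 -0.2 -0.5] M [ 0.09  0.04 -0.01] w 0.0573 t 42.8
[array([317.1, 121.8]), array([317.3, 194.2])]
[array([317.1, 121.8]), array([317.3, 193.5])]
[array([317.1, 119.4]), array([317.3, 191. ])]
[array([317.1, 119.4]), array([317.3, 192.2])]
flat [array([317.1,  95.8]), array([317.2, 187.4])]
[(array([316.5,  70. ]), np.int32(52)), (array([316.8, 119.6]), np.int32(115)), (array([317.1, 191.7]), np.int32(65))]
rot [ 0.    5.76 -0.  ] trans [-1.89 -0.    2.39] | t 42.9 F [ 0.4 -0.4 -1.5] w 0.0592
```

Emit:
apply_moves(
  increments=[
    {"tx": 0, "ty": 0, "tz": 0, "ax": 0, "ay": 0.96, "az": 0},
    {"tx": 0, "ty": 0, "tz": 0, "ax": 0, "ay": 0.96, "az": 0},
    {"tx": 0, "ty": 0, "tz": 0, "ax": 0, "ay": 0.96, "az": 0},
    {"tx": 0, "ty": 0, "tz": 0, "ax": 0, "ay": 0.96, "az": 0},
    {"tx": 0, "ty": 0, "tz": 0, "ax": 0, "ay": 0.96, "az": 0},
    {"tx": 0, "ty": 0, "tz": 0, "ax": 0, "ay": 0.96, "az": 0},
    {"tx": -0.94, "ty": 0, "tz": 0, "ax": 0, "ay": 0, "az": 0},
    {"tx": -0.94, "ty": 0, "tz": 0, "ax": 0, "ay": 0, "az": 0},
    {"tx": 0, "ty": 0, "tz": 1, "ax": 0, "ay": 0, "az": 0},
    {"tx": 0, "ty": 0, "tz": 0.9, "ax": 0, "ay": 0, "az": 0},
    {"tx": 0, "ty": 0, "tz": 0.5, "ax": 0, "ay": 0, "az": 0},
    {"tx": 0, "ty": 0, "tz": 0, "ax": 0, "ay": 0, "az": 0},
  ],
)

```text
time_s: 44.38
ee_pos: [0.4755, -0.0774, 0.2539]
eef_rot: [-3.141, -0.501, -0.036]
force: [0.2, 0.7, 0.6]
grip_width: 0.06
grip_force: 0.0
```

```bash
python3 - <<'E'
from h import *
R=RT(TY,np.radians(29),'y');plan(tip(121,0,h=-3),R,TIP)
E
```

```text
rot [-0.01  0.05 -0.01] trans [0.03 0.   0.69] | t 44.4 F [0.2 0.7 0.6] w 0.06
```

Emit:
apply_moves(
  increments=[
    {"tx": 0.03, "ty": 0, "tz": 0.4, "ax": 0, "ay": 0, "az": 0},
    {"tx": 0, "ty": 0, "tz": 0.29, "ax": 0, "ay": 0, "az": 0},
    {"tx": 0, "ty": 0, "tz": 0, "ax": 0, "ay": 0, "az": 0},
  ],
)

```text
time_s: 44.75
ee_pos: [0.4867, -0.0779, 0.2375]
eef_rot: [-3.141, -0.504, -0.036]
force: [0.1, -0.4, 0.3]
grip_width: 0.0601
grip_force: 0.0
```

Emit:
apply_moves(
  increments=[
    {"tx": 0, "ty": 0, "tz": 0, "ax": 0, "ay": 0, "az": 0},
    {"tx": 0, "ty": 0, "tz": 0, "ax": 0, "ay": 0, "az": 0},
    {"tx": 0, "ty": 0, "tz": 0, "ax": 0, "ay": 0, "az": 0},
    {"tx": 0, "ty": 0, "tz": 0, "ax": 0, "ay": 0, "az": 0},
    {"tx": 0, "ty": 0, "tz": 0, "ax": 0, "ay": 0, "az": 0},
  ],
  jaw=1,
  force=55,
)

```text
time_s: 45.38
ee_pos: [0.4867, -0.078, 0.2382]
eef_rot: [3.141, -0.506, -0.036]
force: [0.3, 0.1, 2.0]
grip_width: 0.0437
grip_force: 55.0
```

Emit:
apply_moves(
  increments=[
    {"tx": 0.2, "ty": 0, "tz": -0.23, "ax": 0, "ay": 0, "az": 0},
    {"tx": 0.3, "ty": 0, "tz": -0.4, "ax": 0, "ay": 0, "az": 0},
    {"tx": 0.4, "ty": 0, "tz": -0.65, "ax": 0, "ay": 0, "az": 0},
    {"tx": 0.4, "ty": 0, "tz": -0.75, "ax": 0, "ay": 0, "az": 0},
    {"tx": 0.4, "ty": 0, "tz": -0.75, "ax": 0, "ay": 0, "az": 0},
    {"tx": 0.4, "ty": 0, "tz": -0.75, "ax": 0, "ay": 0, "az": 0},
    {"tx": 0.4, "ty": 0, "tz": -0.75, "ax": 0, "ay": 0, "az": 0},
    {"tx": 0, "ty": 0, "tz": 0, "ax": 0, "ay": 0, "az": 0},
  ],
)

```text
time_s: 46.38
ee_pos: [0.4901, -0.078, 0.3889]
eef_rot: [3.14, -0.509, -0.036]
force: [-0.1, -0.6, -2.1]
grip_width: 0.0436
grip_force: 55.0
```

```bash
cat >> h.py <<'E'
def held(fn):
    wsnap(fn); print('hole',[(c.round(1),a) for c,a in blobs(fn,90,40,900) if 290<c[0]<345 and 220<c[1]<330],'plate1 ref 318,266.8')
E
python3 - <<'E'
from h import *
st();held('w19.png')
plan(cw(53,0,65+110),RT(CY,np.radians(29),'y'),TIP)
E
```

```text
tip [ 0.587  -0.0817  0.2152] chuck mm [  33.1 -298.6  215.2] tilt 29.07 F [-0.1 -0.6 -2.1] M [-0.01  0.33  0.03] w 0.0436 t 46.4
hole [(array([318.1, 267.8]), np.int32(235))] plate1 ref 318,266.8
rot [ 0.5 -0.  -0.9] trans [-0.03 -9.65  1.44] | t 46.4 F [ 0.2 -0.3 -2.7] w 0.0435
```

Emit:
apply_moves(
  increments=[
    {"tx": 0, "ty": 0, "tz": 0, "ax": 0.25, "ay": 0, "az": -0.45},
    {"tx": 0, "ty": 0, "tz": 0, "ax": 0.25, "ay": 0, "az": -0.45},
    {"tx": 0, "ty": -0.96, "tz": 0, "ax": 0, "ay": 0, "az": 0},
    {"tx": 0, "ty": -0.96, "tz": 0, "ax": 0, "ay": 0, "az": 0},
    {"tx": 0, "ty": -0.96, "tz": 0, "ax": 0, "ay": 0, "az": 0},
    {"tx": 0, "ty": -0.96, "tz": 0, "ax": 0, "ay": 0, "az": 0},
    {"tx": 0, "ty": -0.96, "tz": 0, "ax": 0, "ay": 0, "az": 0},
    {"tx": 0, "ty": -0.97, "tz": 0, "ax": 0, "ay": 0, "az": 0},
    {"tx": 0, "ty": -0.97, "tz": 0, "ax": 0, "ay": 0, "az": 0},
    {"tx": 0, "ty": -0.97, "tz": 0, "ax": 0, "ay": 0, "az": 0},
    {"tx": 0, "ty": -0.97, "tz": 0, "ax": 0, "ay": 0, "az": 0},
    {"tx": 0, "ty": -0.97, "tz": 0, "ax": 0, "ay": 0, "az": 0},
  ],
)

```text
time_s: 47.92
ee_pos: [0.4742, 0.212, 0.3854]
eef_rot: [3.141, -0.503, 0.054]
force: [1.2, 0.3, -1.7]
grip_width: 0.0441
grip_force: 55.0
```

Emit:
apply_moves(
  increments=[
    {"tx": 0.43, "ty": 0, "tz": 0, "ax": 0, "ay": -0.8, "az": 0},
    {"tx": 0.43, "ty": 0, "tz": 0, "ax": 0, "ay": -0.8, "az": 0},
    {"tx": 0.43, "ty": 0, "tz": 0, "ax": 0, "ay": -0.8, "az": 0},
    {"tx": 0.43, "ty": 0, "tz": 0, "ax": 0, "ay": -0.8, "az": 0},
    {"tx": 0.43, "ty": 0, "tz": 0, "ax": 0, "ay": -0.8, "az": 0},
    {"tx": 0.45, "ty": 0, "tz": 0.8, "ax": 0, "ay": 0, "az": 0},
    {"tx": 0, "ty": 0, "tz": 0.8, "ax": 0, "ay": 0, "az": 0},
    {"tx": 0, "ty": 0, "tz": 0.8, "ax": 0, "ay": 0, "az": 0},
    {"tx": 0, "ty": 0, "tz": 0.8, "ax": 0, "ay": 0, "az": 0},
    {"tx": 0, "ty": 0, "tz": 0, "ax": 0, "ay": 0, "az": 0},
  ],
)

```text
time_s: 49.18
ee_pos: [0.5623, 0.2156, 0.3142]
eef_rot: [3.14, -0.151, 0.054]
force: [0.4, 0.6, -2.4]
grip_width: 0.0435
grip_force: 55.0
```

```bash
python3 - <<'E'
from h import *
st();plan(cw(54,0,65+19),None,TIP)
E
```

```text
tip [0.5923 0.217  0.1175] chuck mm [ 54.5  -0.5 117.5] tilt 8.67 F [ 0.4  0.6 -2.4] M [-0.05  0.06 -0.01] w 0.0435 t 49.2
rot [0. 0. 0.] trans [-0.19 -0.02  1.1 ] | t 49.2 F [ 0.4  0.6 -2.4] w 0.0435
```

Emit:
apply_moves(
  increments=[
    {"tx": -0.1, "ty": 0, "tz": 0.6, "ax": 0, "ay": 0, "az": 0},
    {"tx": -0.09, "ty": 0, "tz": 0.3, "ax": 0, "ay": 0, "az": 0},
    {"tx": 0, "ty": 0, "tz": 0.2, "ax": 0, "ay": 0, "az": 0},
    {"tx": 0.25, "ty": 0, "tz": 0.1, "ax": 0, "ay": -0.44, "az": 0},
    {"tx": 0.25, "ty": 0, "tz": 0.1, "ax": 0, "ay": -0.44, "az": 0},
    {"tx": 0.25, "ty": 0, "tz": 0.1, "ax": 0, "ay": -0.44, "az": 0},
    {"tx": 0.25, "ty": 0, "tz": 0.1, "ax": 0, "ay": -0.42, "az": 0},
    {"tx": 0, "ty": 0, "tz": 0.1, "ax": 0, "ay": 0, "az": 0},
    {"tx": 0, "ty": 0, "tz": 0, "ax": 0, "ay": 0, "az": 0},
  ],
)

```text
time_s: 50.3
ee_pos: [0.5929, 0.2174, 0.2713]
eef_rot: [-3.141, -0.005, 0.054]
force: [0.3, -0.1, -3.4]
grip_width: 0.0433
grip_force: 55.0
```

```bash
python3 -c "
from h import *
st()"
```

```text
tip [0.5938 0.2175 0.0723] chuck mm [56.1 -0.1 72.3] tilt 0.28 F [ 0.3 -0.1 -3.4] M [ 0.02 -0.07  0.01] w 0.0433 t 50.3
```

Lower 6.5 mm, open, rise.

Emit:
apply_moves(
  increments=[
    {"tx": 0, "ty": 0, "tz": 0.1, "ax": 0, "ay": 0, "az": 0},
    {"tx": 0, "ty": 0, "tz": 0.08, "ax": 0, "ay": 0, "az": 0},
    {"tx": 0, "ty": 0, "tz": 0.04, "ax": 0, "ay": 0, "az": 0},
    {"tx": 0, "ty": 0, "tz": 0, "ax": 0, "ay": 0, "az": 0},
  ],
)

```text
time_s: 50.8
ee_pos: [0.5931, 0.2174, 0.2649]
eef_rot: [-3.141, -0.004, 0.054]
force: [-0.5, -0.0, -0.5]
grip_width: 0.044
grip_force: 55.0
```

Emit:
apply_moves(
  increments=[
    {"tx": 0, "ty": 0, "tz": 0, "ax": 0, "ay": 0, "az": 0},
    {"tx": 0, "ty": 0, "tz": 0, "ax": 0, "ay": 0, "az": 0},
    {"tx": 0, "ty": 0, "tz": 0, "ax": 0, "ay": 0, "az": 0},
    {"tx": 0, "ty": 0, "tz": -0.2, "ax": 0, "ay": 0, "az": 0},
    {"tx": 0, "ty": 0, "tz": -0.8, "ax": 0, "ay": 0, "az": 0},
    {"tx": 0, "ty": 0, "tz": -1, "ax": 0, "ay": 0, "az": 0},
    {"tx": 0, "ty": 0, "tz": -1, "ax": 0, "ay": 0, "az": 0},
    {"tx": 0, "ty": 0, "tz": -1, "ax": 0, "ay": 0, "az": 0},
  ],
  jaw=0.42,
)

```text
time_s: 51.8
ee_pos: [0.5924, 0.2173, 0.3865]
eef_rot: [-3.141, -0.005, 0.054]
force: [0.4, -0.5, -0.5]
grip_width: 0.0547
grip_force: 0.0
```

```bash
python3 - <<'E'
from h import *
st();plan(tw(-37,61,80),RT(TY),TIP)
E
```

```text
tip [0.5934 0.2175 0.1875] chuck mm [ 5.570e+01 -1.000e-01  1.875e+02] tilt 0.28 F [ 0.4 -0.5 -0.5] M [0.08 0.01 0.  ] w 0.0547 t 51.8
rot [-0.01 -0.06  1.03] trans [-2.44  7.93  3.58] | t 51.8 F [ 0.4 -0.5 -0.5] w 0.0547
```

Emit:
apply_moves(
  increments=[
    {"tx": 0, "ty": 0, "tz": 0, "ax": 0, "ay": -0.03, "az": 0.52},
    {"tx": 0, "ty": 0, "tz": 0, "ax": 0, "ay": -0.03, "az": 0.51},
    {"tx": -0.3, "ty": 0.99, "tz": 0, "ax": 0, "ay": 0, "az": 0},
    {"tx": -0.3, "ty": 0.99, "tz": 0, "ax": 0, "ay": 0, "az": 0},
    {"tx": -0.3, "ty": 0.99, "tz": 0, "ax": 0, "ay": 0, "az": 0},
    {"tx": -0.3, "ty": 0.99, "tz": 0, "ax": 0, "ay": 0, "az": 0},
    {"tx": -0.31, "ty": 0.99, "tz": 0.3, "ax": 0, "ay": 0, "az": 0},
    {"tx": -0.31, "ty": 0.99, "tz": 0.8, "ax": 0, "ay": 0, "az": 0},
    {"tx": -0.31, "ty": 0.99, "tz": 0.8, "ax": 0, "ay": 0, "az": 0},
    {"tx": -0.31, "ty": 1, "tz": 0.9, "ax": 0, "ay": 0, "az": 0},
    {"tx": 0, "ty": 0, "tz": 0.9, "ax": 0, "ay": 0, "az": 0},
    {"tx": 0, "ty": 0, "tz": 0, "ax": 0, "ay": 0, "az": 0},
  ],
  jaw=1,
)

```text
time_s: 53.3
ee_pos: [0.5105, -0.0179, 0.2731]
eef_rot: [-3.141, 0.003, -0.037]
force: [0.8, 0.7, 0.5]
grip_width: 0.0005
grip_force: 0.0
```

```bash
python3 - <<'E'
from h import *
st();plan(tw(-37,61,48),RT(TY),TIP);plan(tw(-37,61,31),RT(TY),TIP)
E
```

```text
tip [ 0.5098 -0.0178  0.0741] chuck mm [ -40.5 -230.5   74.1] tilt -0.19 F [0.8 0.7 0.5] M [ 0.01 -0.   -0.  ] w 0.0005 t 53.3
rot [-0.01  0.04 -0.01] trans [ 0.01 -0.01  0.87] | t 53.3 F [0.8 0.7 0.5] w 0.0005
rot [-0.01  0.04 -0.01] trans [ 0.01 -0.01  1.44] | t 53.3 F [0.8 0.7 0.5] w 0.0005
```

Emit:
apply_moves(
  increments=[
    {"tx": 0, "ty": 0, "tz": 0.5, "ax": 0, "ay": 0.04, "az": 0},
    {"tx": 0, "ty": 0, "tz": 0.35, "ax": 0, "ay": 0, "az": 0},
    {"tx": 0, "ty": 0, "tz": 0.2, "ax": 0, "ay": 0, "az": 0},
    {"tx": 0, "ty": 0, "tz": 0.2, "ax": 0, "ay": 0, "az": 0},
    {"tx": 0, "ty": 0, "tz": 0.2, "ax": 0, "ay": 0, "az": 0},
    {"tx": 0, "ty": 0, "tz": 0.06, "ax": 0, "ay": 0, "az": 0},
    {"tx": 0, "ty": 0, "tz": 0, "ax": 0, "ay": 0, "az": 0},
  ],
)

```text
time_s: 54.18
ee_pos: [0.5109, -0.0177, 0.229]
eef_rot: [-3.141, -0.003, -0.036]
force: [-2.3, -0.2, 5.3]
grip_width: 0.0002
grip_force: 3.0
```

Emit:
apply_moves(
  increments=[
    {"tx": 0, "ty": 0, "tz": 0.03, "ax": 0, "ay": 0, "az": 0},
    {"tx": -0.1, "ty": 0, "tz": 0.03, "ax": 0, "ay": 0, "az": 0},
    {"tx": -0.1, "ty": 0, "tz": 0.035, "ax": 0, "ay": 0, "az": 0},
    {"tx": -0.1, "ty": 0, "tz": 0.035, "ax": 0, "ay": 0, "az": 0},
    {"tx": 0, "ty": 0, "tz": 0, "ax": 0, "ay": 0, "az": 0},
  ],
)

```text
time_s: 54.8
ee_pos: [0.5016, -0.0174, 0.2245]
eef_rot: [-3.141, -0.002, -0.036]
force: [-0.7, -0.3, 1.3]
grip_width: 0.0006
grip_force: 0.8
```

Emit:
apply_moves(
  increments=[
    {"tx": -0.1, "ty": 0, "tz": 0.04, "ax": 0, "ay": 0, "az": 0},
    {"tx": -0.1, "ty": 0, "tz": 0.04, "ax": 0, "ay": 0, "az": 0},
    {"tx": -0.1, "ty": 0, "tz": 0.06, "ax": 0, "ay": 0, "az": 0},
    {"tx": -0.08, "ty": 0, "tz": 0.06, "ax": 0, "ay": 0, "az": 0},
    {"tx": 0, "ty": 0, "tz": 0, "ax": 0, "ay": 0, "az": 0},
  ],
)

```text
time_s: 55.42
ee_pos: [0.4903, -0.0169, 0.2186]
eef_rot: [-3.141, -0.002, -0.036]
force: [-2.6, -0.1, 2.4]
grip_width: 0.0004
grip_force: 1.2
```

```bash
python3 - <<'E'
from h import *
st(); wsnap('w20.png'); print('far hole pred',wproj('w20.png',tip(107,61,h=4)),[(c.round(1),a) for c,a in blobs('w20.png',90,20,900) if 290<c[0]<345 and 80<c[1]<180])
E
```

```text
tip [ 0.4907 -0.0169  0.0196] chuck mm [ -59.5 -228.6   19.6] tilt 0.12 F [-2.6 -0.1  2.4] M [-0.02  0.3  -0.02] w 0.0004 t 55.4
far hole pred [316.95084533 118.32611415] [(array([317.2, 107.7]), np.int32(506))]
```

Emit:
apply_moves(
  increments=[
    {"tx": -0.04, "ty": 0, "tz": 0.08, "ax": 0, "ay": 0, "az": 0},
    {"tx": -0.06, "ty": 0, "tz": 0.03, "ax": 0, "ay": 0, "az": 0},
    {"tx": 0, "ty": 0, "tz": 0, "ax": 0, "ay": 0, "az": 0},
  ],
)

```text
time_s: 55.85
ee_pos: [0.488, -0.0169, 0.2165]
eef_rot: [-3.141, -0.005, -0.036]
force: [-2.6, 1.0, 14.0]
grip_width: 0.0005
grip_force: 6.8
```

```bash
python3 - <<'E'
from h import *
st(); wsnap('w21.png'); print('far hole pred',wproj('w21.png',tip(107,61,h=4)),[(c.round(1),a) for c,a in blobs('w21.png',90,20,900) if 290<c[0]<345 and 80<c[1]<180])
E
```

```text
tip [ 0.489  -0.0169  0.0175] chuck mm [ -61.2 -228.5   17.5] tilt 0.3 F [-2.6  1.  14. ] M [0.04 0.32 0.03] w 0.0005 t 55.9
far hole pred [316.8346357  114.07257215] [(array([317.1, 103.6]), np.int32(522))]
```

Emit:
apply_moves(
  increments=[
    {"tx": 0.03, "ty": 0, "tz": -0.3, "ax": 0, "ay": 0, "az": 0},
    {"tx": 0.1, "ty": 0, "tz": -1, "ax": 0, "ay": 0, "az": 0},
    {"tx": 0, "ty": 0, "tz": -1, "ax": 0, "ay": 0, "az": 0},
    {"tx": 0, "ty": 0, "tz": -1, "ax": 0, "ay": 0, "az": 0},
    {"tx": 0, "ty": 0, "tz": -1, "ax": 0, "ay": 0, "az": 0},
    {"tx": 0, "ty": 0, "tz": 0, "ax": 0, "ay": 0, "az": 0},
  ],
  jaw=0.36,
)

```text
time_s: 56.65
ee_pos: [0.4912, -0.017, 0.3462]
eef_rot: [-3.142, -0.006, -0.036]
force: [-0.1, 0.5, 0.3]
grip_width: 0.057
grip_force: 0.0
```

```bash
python3 - <<'E'
from h import *
st();wsnap('w22.png');
for th,ne in((29,-70),(29,-68),(29,-66)): print([wproj('w22.png',tip(d,61,th,ne,h=4)).round(1) for d in(107,23)])
print('flat',[wproj('w22.png',tw(3+s,61,46)).round(1) for s in(42,-42)])
print([(c.round(1),a) for c,a in blobs('w22.png') if 300<c[0]<333 and c[1]<300])
R=RT(TY,np.radians(29),'y');plan(tip(122,61,h=20),R,TIP)
E
```

```text
tip [ 0.4925 -0.017   0.1472] chuck mm [ -57.8 -228.9  147.2] tilt 0.36 F [-0.1  0.5  0.3] M [0.04 0.05 0.  ] w 0.057 t 56.6
[array([317.4, 120.3]), array([317.6, 193.3])]
[array([317.4, 117.9]), array([317.6, 191.4])]
[array([317.4, 115.6]), array([317.5, 189.5])]
flat [array([317.4,  94.3]), array([317.5, 186.4])]
[(array([319.5,  68. ]), np.int32(48)), (array([317.6, 118.1]), np.int32(115)), (array([317.8, 190.8]), np.int32(64))]
rot [-0.    5.76 -0.  ] trans [-1.79  0.    2.36] | t 56.7 F [ 0.   0.3 -0.8] w 0.0588
```

Tipped and staying, just like the others. The same grip follows.

Emit:
apply_moves(
  increments=[
    {"tx": 0, "ty": 0, "tz": 0, "ax": 0, "ay": 0.96, "az": 0},
    {"tx": 0, "ty": 0, "tz": 0, "ax": 0, "ay": 0.96, "az": 0},
    {"tx": 0, "ty": 0, "tz": 0, "ax": 0, "ay": 0.96, "az": 0},
    {"tx": 0, "ty": 0, "tz": 0, "ax": 0, "ay": 0.96, "az": 0},
    {"tx": 0, "ty": 0, "tz": 0, "ax": 0, "ay": 0.96, "az": 0},
    {"tx": 0, "ty": 0, "tz": 0, "ax": 0, "ay": 0.96, "az": 0},
    {"tx": -0.9, "ty": 0, "tz": 0, "ax": 0, "ay": 0, "az": 0},
    {"tx": -0.89, "ty": 0, "tz": 0, "ax": 0, "ay": 0, "az": 0},
    {"tx": 0, "ty": 0, "tz": 1, "ax": 0, "ay": 0, "az": 0},
    {"tx": 0, "ty": 0, "tz": 0.9, "ax": 0, "ay": 0, "az": 0},
    {"tx": 0, "ty": 0, "tz": 0.46, "ax": 0, "ay": 0, "az": 0},
    {"tx": 0, "ty": 0, "tz": 0, "ax": 0, "ay": 0, "az": 0},
  ],
)

```text
time_s: 58.2
ee_pos: [0.4782, -0.0165, 0.2553]
eef_rot: [-3.141, -0.503, -0.036]
force: [-0.6, -0.2, 0.2]
grip_width: 0.0598
grip_force: 0.0
```

```bash
python3 - <<'E'
from h import *
R=RT(TY,np.radians(29),'y');plan(tip(121.5,61,h=-3),R,TIP)
E
```

```text
rot [-0.    0.04 -0.01] trans [0.01 0.   0.73] | t 58.2 F [-0.6 -0.2  0.2] w 0.0598
```

Emit:
apply_moves(
  increments=[
    {"tx": 0, "ty": 0, "tz": 0.4, "ax": 0, "ay": 0, "az": 0},
    {"tx": 0, "ty": 0, "tz": 0.33, "ax": 0, "ay": 0, "az": 0},
    {"tx": 0, "ty": 0, "tz": 0, "ax": 0, "ay": 0, "az": 0},
  ],
)

```text
time_s: 58.58
ee_pos: [0.489, -0.0169, 0.2367]
eef_rot: [-3.141, -0.504, -0.036]
force: [0.5, 0.1, -0.0]
grip_width: 0.0601
grip_force: 0.0
```

Emit:
apply_moves(
  increments=[
    {"tx": 0, "ty": 0, "tz": 0, "ax": 0, "ay": 0, "az": 0},
    {"tx": 0, "ty": 0, "tz": 0, "ax": 0, "ay": 0, "az": 0},
    {"tx": 0, "ty": 0, "tz": 0, "ax": 0, "ay": 0, "az": 0},
    {"tx": 0, "ty": 0, "tz": 0, "ax": 0, "ay": 0, "az": 0},
    {"tx": 0, "ty": 0, "tz": 0, "ax": 0, "ay": 0, "az": 0},
  ],
  jaw=1,
  force=55,
)

```text
time_s: 59.2
ee_pos: [0.489, -0.0169, 0.2374]
eef_rot: [-3.141, -0.506, -0.036]
force: [-0.5, 0.1, 1.9]
grip_width: 0.0432
grip_force: 55.0
```

Emit:
apply_moves(
  increments=[
    {"tx": 0.2, "ty": 0, "tz": -0.23, "ax": 0, "ay": 0, "az": 0},
    {"tx": 0.3, "ty": 0, "tz": -0.4, "ax": 0, "ay": 0, "az": 0},
    {"tx": 0.4, "ty": 0, "tz": -0.65, "ax": 0, "ay": 0, "az": 0},
    {"tx": 0.4, "ty": 0, "tz": -0.75, "ax": 0, "ay": 0, "az": 0},
    {"tx": 0.4, "ty": 0, "tz": -0.75, "ax": 0, "ay": 0, "az": 0},
    {"tx": 0.4, "ty": 0, "tz": -0.75, "ax": 0, "ay": 0, "az": 0},
    {"tx": 0.4, "ty": 0, "tz": -0.75, "ax": 0, "ay": 0, "az": 0},
    {"tx": 0, "ty": 0, "tz": 0, "ax": 0, "ay": 0, "az": 0},
  ],
)

```text
time_s: 60.2
ee_pos: [0.4923, -0.0171, 0.3881]
eef_rot: [3.142, -0.509, -0.036]
force: [-0.5, -0.2, -1.8]
grip_width: 0.0435
grip_force: 55.0
```

```bash
python3 - <<'E'
from h import *
st();held('w23.png')
plan(cw(53,78,65+110),RT(CY,np.radians(29),'y'),TIP)
E
```

```text
tip [ 0.5893 -0.0206  0.2144] chuck mm [  38.7 -237.6  214.4] tilt 29.08 F [-0.5 -0.2 -1.8] M [0.04 0.31 0.04] w 0.0435 t 60.2
hole [(array([318.2, 268.2]), np.int32(237))] plate1 ref 318,266.8
rot [ 0.5  -0.01 -0.9 ] trans [ -0.18 -10.23   1.33] | t 60.2 F [ 0.2 -0.1 -1.9] w 0.0436
```

Emit:
apply_moves(
  increments=[
    {"tx": 0, "ty": 0, "tz": 0, "ax": 0.25, "ay": 0, "az": -0.45},
    {"tx": 0, "ty": 0, "tz": 0, "ax": 0.25, "ay": 0, "az": -0.45},
    {"tx": 0, "ty": -1, "tz": 0, "ax": 0, "ay": 0, "az": 0},
    {"tx": 0, "ty": -1, "tz": 0, "ax": 0, "ay": 0, "az": 0},
    {"tx": 0, "ty": -1, "tz": 0, "ax": 0, "ay": 0, "az": 0},
    {"tx": 0, "ty": -1, "tz": 0, "ax": 0, "ay": 0, "az": 0},
    {"tx": 0, "ty": -1, "tz": 0, "ax": 0, "ay": 0, "az": 0},
    {"tx": 0, "ty": -1, "tz": 0, "ax": 0, "ay": 0, "az": 0},
    {"tx": 0, "ty": -1, "tz": 0, "ax": 0, "ay": 0, "az": 0},
    {"tx": 0, "ty": -1, "tz": 0, "ax": 0, "ay": 0, "az": 0},
    {"tx": 0, "ty": -1, "tz": 0, "ax": 0, "ay": 0, "az": 0},
    {"tx": 0, "ty": -1, "tz": 0, "ax": 0, "ay": 0, "az": 0},
  ],
)

```text
time_s: 61.75
ee_pos: [0.476, 0.2835, 0.3846]
eef_rot: [3.141, -0.503, 0.054]
force: [0.7, -0.6, -1.5]
grip_width: 0.0433
grip_force: 55.0
```

Emit:
apply_moves(
  increments=[
    {"tx": 0.43, "ty": -0.23, "tz": 0, "ax": 0, "ay": -0.8, "az": 0},
    {"tx": 0.43, "ty": 0, "tz": 0, "ax": 0, "ay": -0.8, "az": 0},
    {"tx": 0.43, "ty": 0, "tz": 0, "ax": 0, "ay": -0.8, "az": 0},
    {"tx": 0.43, "ty": 0, "tz": 0, "ax": 0, "ay": -0.8, "az": 0},
    {"tx": 0.43, "ty": 0, "tz": 0, "ax": 0, "ay": -0.8, "az": 0},
    {"tx": 0.1, "ty": 0, "tz": 0.8, "ax": 0, "ay": 0, "az": 0},
    {"tx": 0, "ty": 0, "tz": 0.8, "ax": 0, "ay": 0, "az": 0},
    {"tx": 0, "ty": 0, "tz": 0.8, "ax": 0, "ay": 0, "az": 0},
    {"tx": 0, "ty": 0, "tz": 0.8, "ax": 0, "ay": 0, "az": 0},
    {"tx": 0, "ty": 0, "tz": 0, "ax": 0, "ay": 0, "az": 0},
  ],
)

```text
time_s: 63.0
ee_pos: [0.5534, 0.2934, 0.3117]
eef_rot: [3.14, -0.152, 0.054]
force: [-1.3, -0.9, -1.9]
grip_width: 0.0434
grip_force: 55.0
```

```bash
python3 - <<'E'
from h import *
st();plan(cw(54,78,65+19),None,TIP)
E
```

```text
tip [0.5834 0.2947 0.115 ] chuck mm [ 49.9  77.6 115. ] tilt 8.68 F [-1.3 -0.9 -1.9] M [-0.04  0.05  0.04] w 0.0434 t 63.0
rot [0. 0. 0.] trans [-0.02 -0.02  1.04] | t 63.0 F [-1.3 -0.9 -1.9] w 0.0434
```

Emit:
apply_moves(
  increments=[
    {"tx": 0, "ty": 0, "tz": 0.6, "ax": 0, "ay": 0, "az": 0},
    {"tx": 0, "ty": 0, "tz": 0.3, "ax": 0, "ay": 0, "az": 0},
    {"tx": 0, "ty": 0, "tz": 0.14, "ax": 0, "ay": 0, "az": 0},
    {"tx": 0.25, "ty": 0, "tz": 0.1, "ax": 0, "ay": -0.44, "az": 0},
    {"tx": 0.25, "ty": 0, "tz": 0.1, "ax": 0, "ay": -0.44, "az": 0},
    {"tx": 0.25, "ty": 0, "tz": 0.1, "ax": 0, "ay": -0.44, "az": 0},
    {"tx": 0.25, "ty": 0, "tz": 0.1, "ax": 0, "ay": -0.42, "az": 0},
    {"tx": 0, "ty": 0, "tz": 0.1, "ax": 0, "ay": 0, "az": 0},
    {"tx": 0, "ty": 0, "tz": 0, "ax": 0, "ay": 0, "az": 0},
  ],
)

```text
time_s: 64.12
ee_pos: [0.5892, 0.2956, 0.2717]
eef_rot: [-3.141, -0.005, 0.054]
force: [0.2, 0.6, -1.5]
grip_width: 0.0437
grip_force: 55.0
```

```bash
python3 -c "
from h import *
st()"
```

```text
tip [0.5902 0.2957 0.0727] chuck mm [56.7 78.2 72.7] tilt 0.28 F [ 0.2  0.6 -1.5] M [ 0.08 -0.06 -0.01] w 0.0437 t 64.1
```

Emit:
apply_moves(
  increments=[
    {"tx": 0, "ty": 0, "tz": 0.12, "ax": 0, "ay": 0, "az": 0},
    {"tx": 0, "ty": 0, "tz": 0.08, "ax": 0, "ay": 0, "az": 0},
    {"tx": 0, "ty": 0, "tz": 0.04, "ax": 0, "ay": 0, "az": 0},
    {"tx": 0, "ty": 0, "tz": 0, "ax": 0, "ay": 0, "az": 0},
  ],
)

```text
time_s: 64.62
ee_pos: [0.5894, 0.2956, 0.2647]
eef_rot: [-3.141, -0.004, 0.054]
force: [-0.3, -0.7, -0.6]
grip_width: 0.0439
grip_force: 55.0
```

Emit:
apply_moves(
  increments=[
    {"tx": 0, "ty": 0, "tz": 0, "ax": 0, "ay": 0, "az": 0},
    {"tx": 0, "ty": 0, "tz": 0, "ax": 0, "ay": 0, "az": 0},
    {"tx": 0, "ty": 0, "tz": 0, "ax": 0, "ay": 0, "az": 0},
    {"tx": 0, "ty": 0, "tz": -0.2, "ax": 0, "ay": 0, "az": 0},
    {"tx": 0, "ty": 0, "tz": -0.8, "ax": 0, "ay": 0, "az": 0},
    {"tx": 0, "ty": 0, "tz": -1, "ax": 0, "ay": 0, "az": 0},
    {"tx": 0, "ty": 0, "tz": -1, "ax": 0, "ay": 0, "az": 0},
    {"tx": 0, "ty": 0, "tz": -1, "ax": 0, "ay": 0, "az": 0},
  ],
  jaw=0.42,
)

```text
time_s: 65.62
ee_pos: [0.5888, 0.2954, 0.3862]
eef_rot: [-3.141, -0.005, 0.054]
force: [-0.7, -0.5, 0.2]
grip_width: 0.0543
grip_force: 0.0
```

```bash
python3 - <<'E'
from h import *
st(); wsnap('w24.png');snap('scene','sc24.png')
b=cw(-95.3,165,91); print('ball',wproj('w24.png',b),proj('sc24.png',b))
for f,t in(('w24.png',wproj('w24.png',b)),('sc24.png',proj('sc24.png',b))): print(f,[(c.round(1),a) for c,a in blobs(f,50,20,600) if np.hypot(*(c-t))<20])
plan(b+[0,0,.0],RT(CY),GR); plan(b+[0,0,.07],RT(CY),GR)
E
```

```text
tip [0.5898 0.2956 0.1872] chuck mm [ 56.3  78.1 187.2] tilt 0.28 F [-0.7 -0.5  0.2] M [ 0.06  0.04 -0.01] w 0.0543 t 65.6
ball [241.72246537 332.00188436] [425.78588823 190.4841323 ]
w24.png []
sc24.png [(array([425.8, 191. ]), np.int32(44))]
rot [-0.03 -0.12 -0.  ] trans [-5.02 -2.9   3.93] | t 65.7 F [-0.2  0.6  0.2] w 0.0546
rot [-0.03 -0.12 -0.  ] trans [-5.02 -2.9   1.59] | t 65.7 F [-0.2  0.6  0.2] w 0.0546
```

Emit:
apply_moves(
  increments=[
    {"tx": -0.84, "ty": -0.48, "tz": 0, "ax": 0, "ay": -0.12, "az": 0},
    {"tx": -0.84, "ty": -0.48, "tz": 0, "ax": 0, "ay": 0, "az": 0},
    {"tx": -0.84, "ty": -0.48, "tz": 0, "ax": 0, "ay": 0, "az": 0},
    {"tx": -0.84, "ty": -0.48, "tz": 0.5, "ax": 0, "ay": 0, "az": 0},
    {"tx": -0.83, "ty": -0.48, "tz": 0.5, "ax": 0, "ay": 0, "az": 0},
    {"tx": -0.83, "ty": -0.48, "tz": 0.5, "ax": 0, "ay": 0, "az": 0},
    {"tx": 0, "ty": 0, "tz": 0, "ax": 0, "ay": 0, "az": 0},
  ],
  jaw=0.52,
  force=15,
)

```text
time_s: 66.6
ee_pos: [0.4324, 0.3742, 0.339]
eef_rot: [3.141, 0.008, 0.056]
force: [0.1, 0.0, 0.5]
grip_width: 0.0448
grip_force: 0.0
```

```bash
python3 - <<'E'
from h import *
st(); b=cw(-95.3,165,91); plan(b+[0,0,.004],RT(CY),GR)
wsnap('w25.png'); snap('top','top25.png')
t=cv2.imread('pics/top25.png')[140:220,190:500]; t=cv2.resize(t,(620,160),interpolation=2); w=cv2.imread('pics/w25.png')
o=np.zeros((560,640,3),np.uint8);o[:160,:620]=t;o[160:]=w;cv2.imwrite('pics/t25.png',o)
print('ball pred',wproj('w25.png',b))
E
```

```text
tip [0.4307 0.3739 0.14  ] chuck mm [-98.3 164.9 140. ] tilt -0.47 F [0.1 0.  0.5] M [ 0.02 -0.01  0.01] w 0.0448 t 66.6
rot [0.01 0.09 0.02] trans [0.05 0.   2.13] | t 66.6 F [0.1 0.  0.5] w 0.0448
ball pred [317.19385786 217.07602   ]
```

View pics/t25.png

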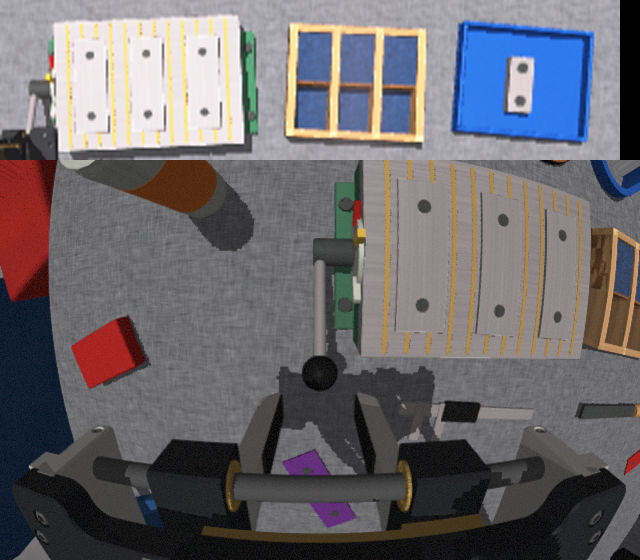

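All three plates lie flat, side by side on the chuck; the nests are empty, the block is in the blue tray, and the ball is under the jaws at wrist (320,213). Now I'll grip the ball.

Emit:
apply_moves(
  increments=[
    {"tx": 0.08, "ty": 0, "tz": 0.8, "ax": 0, "ay": 0.09, "az": 0},
    {"tx": 0, "ty": 0, "tz": 0.8, "ax": 0, "ay": 0, "az": 0},
    {"tx": 0, "ty": 0, "tz": 0.5, "ax": 0, "ay": 0, "az": 0},
    {"tx": 0, "ty": 0, "tz": 0, "ax": 0, "ay": 0, "az": 0},
  ],
)

```text
time_s: 67.2
ee_pos: [0.4364, 0.3735, 0.2768]
eef_rot: [3.141, -0.001, 0.053]
force: [-0.4, 0.4, -0.2]
grip_width: 0.0454
grip_force: 0.0
```

Emit:
apply_moves(
  increments=[
    {"tx": 0, "ty": 0, "tz": 0, "ax": 0, "ay": 0, "az": 0},
    {"tx": 0, "ty": 0, "tz": 0, "ax": 0, "ay": 0, "az": 0},
    {"tx": 0, "ty": 0, "tz": 0, "ax": 0, "ay": 0, "az": 0},
    {"tx": 0, "ty": 0, "tz": 0, "ax": 0, "ay": 0, "az": 0},
  ],
  jaw=1,
  force=20,
)

```text
time_s: 67.7
ee_pos: [0.4362, 0.3736, 0.2781]
eef_rot: [-3.141, -0.003, 0.054]
force: [-0.1, -5.1, 5.3]
grip_width: 0.0267
grip_force: 20.0
```

```bash
python3 - <<'E'
from h import *
st(); R=RT(CY);prev=None
for ph in (-60,-51,-42,-33,-24,-15,-6,3,9,14.48):
    a=np.radians(ph);p=cw(110*np.sin(a),165,36+110*np.cos(a)+4)
    if prev is not None: print(ph,(R.inv().apply(p-prev)/.03).round(2))
    prev=p
E
```

```text
tip [0.4367 0.3737 0.0791] chuck mm [-92.3 164.3  79.1] tilt 0.16 F [-0.1 -5.1  5.3] M [-1.   -0.02  0.03] w 0.0267 t 67.7
-51 [ 0.33  0.   -0.47]
-42 [ 0.4  -0.   -0.42]
-33 [ 0.46  0.   -0.35]
-24 [ 0.51  0.   -0.27]
-15 [ 0.54  0.   -0.19]
-6 [ 0.57 -0.   -0.1 ]
3 [ 0.58 -0.   -0.02]
9 [0.38 0.   0.04]
14.48 [0.34 0.   0.07]
```

Emit:
apply_moves(
  increments=[
    {"tx": 0.33, "ty": 0, "tz": -0.47, "ax": 0, "ay": 0, "az": 0},
    {"tx": 0.4, "ty": 0, "tz": -0.42, "ax": 0, "ay": 0, "az": 0},
    {"tx": 0.46, "ty": 0, "tz": -0.35, "ax": 0, "ay": 0, "az": 0},
    {"tx": 0.51, "ty": 0, "tz": -0.27, "ax": 0, "ay": 0, "az": 0},
    {"tx": 0.54, "ty": 0, "tz": -0.19, "ax": 0, "ay": 0, "az": 0},
    {"tx": 0.57, "ty": 0, "tz": -0.1, "ax": 0, "ay": 0, "az": 0},
    {"tx": 0.58, "ty": 0, "tz": -0.02, "ax": 0, "ay": 0, "az": 0},
    {"tx": 0.38, "ty": 0, "tz": 0.04, "ax": 0, "ay": 0, "az": 0},
    {"tx": 0.26, "ty": 0, "tz": 0.07, "ax": 0, "ay": 0, "az": 0},
    {"tx": 0, "ty": 0, "tz": 0, "ax": 0, "ay": 0, "az": 0},
  ],
)

```text
time_s: 68.95
ee_pos: [0.5578, 0.3798, 0.331]
eef_rot: [-3.14, -0.006, 0.053]
force: [3.6, -4.8, 8.3]
grip_width: 0.0237
grip_force: 19.5
```

```bash
python3 - <<'E'
from h import *
st();b=cw(110*np.sin(np.radians(14.48)),165,36+110*np.cos(np.radians(14.48)));plan(b,None,GR)
E
```

```text
tip [0.559  0.3802 0.132 ] chuck mm [ 30.1 164.3 132. ] tilt 0.36 F [ 3.6 -4.8  8.3] M [-0.82 -0.64 -0.04] w 0.0237 t 69.0
rot [0. 0. 0.] trans [-0.09 -0.03  0.28] | t 69.0 F [ 3.6 -4.8  8.3] w 0.0237
```

Emit:
apply_moves(
  increments=[
    {"tx": 0, "ty": 0, "tz": 0, "ax": 0, "ay": 0, "az": 0},
    {"tx": 0, "ty": 0, "tz": 0, "ax": 0, "ay": 0, "az": 0},
    {"tx": 0, "ty": 0, "tz": 0, "ax": 0, "ay": 0, "az": 0},
    {"tx": 0, "ty": 0, "tz": -0.5, "ax": 0, "ay": 0, "az": 0},
    {"tx": 0, "ty": 0, "tz": -1, "ax": 0, "ay": 0, "az": 0},
    {"tx": 0, "ty": 0, "tz": -1, "ax": 0, "ay": 0, "az": 0},
    {"tx": -1, "ty": 0.7, "tz": -1, "ax": 0, "ay": 0, "az": 0},
    {"tx": -1, "ty": 0.7, "tz": 0, "ax": 0, "ay": 0, "az": 0},
    {"tx": -1, "ty": 0.7, "tz": 0, "ax": 0, "ay": 0, "az": 0},
    {"tx": -1, "ty": 0.7, "tz": 0, "ax": 0, "ay": 0, "az": 0},
    {"tx": -0.5, "ty": 0.7, "tz": 0, "ax": 0, "ay": 0, "az": 0},
    {"tx": 0, "ty": 0, "tz": 0, "ax": 0, "ay": 0, "az": 0},
  ],
  jaw=0.52,
)

```text
time_s: 70.45
ee_pos: [0.4266, 0.2674, 0.4351]
eef_rot: [-3.14, -0.004, 0.053]
force: [-0.2, -0.7, 0.7]
grip_width: 0.0452
grip_force: 0.0
```

```bash
python3 - <<'E'
from h import *
st(); snap('top','top30.png');snap('scene','sc30.png');wsnap('w30.png')
b=cw(110*np.sin(np.radians(14.48)),165,36+110*np.cos(np.radians(14.48)));r={}
for f,t in(('w30.png',wproj('w30.png',b)),('sc30.png',proj('sc30.png',b)),('top30.png',proj('top30.png',b))):
    print(f,t.round(1),[(c.round(1),a) for c,a in blobs(f,45,25,900) if np.hypot(*(c-t))<22])
# reference bias: off position & start measured vs model
for ph in(10,14.5,19):
    a=np.radians(ph);p=cw(110*np.sin(a),165,36+110*np.cos(a));print(ph,wproj('w30.png',p).round(1),proj('sc30.png',p).round(1),proj('top30.png',p).round(1))
E
```

```text
tip [0.4273 0.2677 0.2361] chuck mm [-107.4   59.   236.1] tilt 0.21 F [-0.2 -0.7  0.7] M [0.02 0.04 0.02] w 0.0452 t 70.5
w30.png [200.6  62. ] [(array([201.8,  73. ]), np.int32(705))]
sc30.png [431.5 204.6] [(array([431.2, 201.7]), np.int32(59))]
top30.png [195.7 170.9] [(array([195.2, 175.1]), np.int32(80))]
10 [199.9  70.6] [431.4 202.2] [195.6 174.1]
14.5 [200.7  61.9] [431.5 204.6] [195.7 170.9]
19 [201.8  53.8] [431.5 207.2] [195.9 167.8]
```

```bash
python3 - <<'E'
from h import *
R=RT(CY)
plan(cw(-40,165,236),R,TIP);plan(cw(-40,165,136),R,TIP);plan(cw(6.5,165,136),R,TIP)
E
```

```text
rot [-0.01 -0.03 -0.  ] trans [ 2.24 -3.51 -0.03] | t 70.6 F [-0.3  0.2 -0.1] w 0.045
rot [-0.01 -0.03 -0.  ] trans [ 2.24 -3.51  3.3 ] | t 70.6 F [-0.3  0.2 -0.1] w 0.045
rot [-0.01 -0.03 -0.  ] trans [ 3.79 -3.51  3.3 ] | t 70.6 F [-0.3  0.2 -0.1] w 0.045
```

Emit:
apply_moves(
  increments=[
    {"tx": 0.56, "ty": -0.88, "tz": 0, "ax": 0, "ay": 0, "az": 0},
    {"tx": 0.56, "ty": -0.88, "tz": 0, "ax": 0, "ay": 0, "az": 0},
    {"tx": 0.56, "ty": -0.88, "tz": 0, "ax": 0, "ay": 0, "az": 0},
    {"tx": 0.56, "ty": -0.87, "tz": 0, "ax": 0, "ay": 0, "az": 0},
    {"tx": 0, "ty": 0, "tz": 0.9, "ax": 0, "ay": 0, "az": 0},
    {"tx": 0, "ty": 0, "tz": 0.9, "ax": 0, "ay": 0, "az": 0},
    {"tx": 0, "ty": 0, "tz": 0.9, "ax": 0, "ay": 0, "az": 0},
    {"tx": 0, "ty": 0, "tz": 0.6, "ax": 0, "ay": 0, "az": 0},
    {"tx": 0.5, "ty": 0, "tz": 0, "ax": 0, "ay": 0, "az": 0},
    {"tx": 0.4, "ty": 0, "tz": 0, "ax": 0, "ay": 0, "az": 0},
    {"tx": 0.2, "ty": 0, "tz": 0, "ax": 0, "ay": 0, "az": 0},
    {"tx": 0, "ty": 0, "tz": 0, "ax": 0, "ay": 0, "az": 0},
  ],
  jaw=1,
)

```text
time_s: 72.1
ee_pos: [0.522, 0.3787, 0.3348]
eef_rot: [-3.141, -0.002, 0.054]
force: [-0.6, -0.4, 0.6]
grip_width: 0.0002
grip_force: 0.0
```

```bash
cat >> h.py <<'E'
def lever(tag):
    st(); fs={'top':f'top{tag}.png','scene':f'sc{tag}.png'}
    for n,f in fs.items():
        snap(n,f); P=[]
        for ph in np.arange(-62,62,.25):
            a=np.radians(ph);P.append((ph,proj(f,cw(110*np.sin(a),165,36+110*np.cos(a)))))
        for c,a in blobs(f,45,25,200):
            d=[np.hypot(*(c-q)) for _,q in P]; k=int(np.argmin(d))
            if d[k]<4: print(n,c.round(1),a,'phi',P[k][0],'d',round(d[k],1))
E
python3 -c "
from h import *
lever(31)"
```

```text
tip [0.5224 0.3789 0.1358] chuck mm [ -6.5 164.9 135.8] tilt 0.11 F [-0.6 -0.4  0.6] M [0.05 0.04 0.  ] w 0.0002 t 72.1
top [196.7 204.1] 98 phi -31.25 d 1.3
scene [431.1 201.8] 58 phi 9.25 d 0.3
```

Emit:
apply_moves(
  increments=[
    {"tx": 0.15, "ty": 0, "tz": 0, "ax": 0, "ay": 0, "az": 0},
    {"tx": 0.15, "ty": 0, "tz": 0, "ax": 0, "ay": 0, "az": 0},
    {"tx": 0.13, "ty": 0, "tz": 0, "ax": 0, "ay": 0, "az": 0},
    {"tx": 0, "ty": 0, "tz": 0, "ax": 0, "ay": 0, "az": 0},
  ],
)

```text
time_s: 72.7
ee_pos: [0.535, 0.3794, 0.3346]
eef_rot: [-3.141, -0.002, 0.054]
force: [-0.8, -0.1, -1.1]
grip_width: 0.0005
grip_force: 0.3
```

```bash
python3 -c "
from h import *
lever(32)"
```

```text
tip [0.5353 0.3795 0.1356] chuck mm [  6.4 164.7 135.6] tilt 0.1 F [-0.8 -0.1 -1.1] M [0.   0.07 0.01] w 0.0005 t 72.7
top [196.9 197.5] 100 phi -22.0 d 0.1
scene [431.4 205.2] 59 phi 15.5 d 0.1
```

Emit:
apply_moves(
  increments=[
    {"tx": -0.4, "ty": 0, "tz": 0, "ax": 0, "ay": 0, "az": 0},
    {"tx": -0.8, "ty": 0, "tz": 0, "ax": 0, "ay": 0, "az": 0},
    {"tx": -0.8, "ty": 0, "tz": -1, "ax": 0, "ay": 0, "az": 0},
    {"tx": -0.9, "ty": 0, "tz": -1, "ax": 0, "ay": 0, "az": 0},
    {"tx": -0.9, "ty": 0.6, "tz": -1, "ax": 0, "ay": 0, "az": 0},
    {"tx": -0.9, "ty": 0.9, "tz": -0.5, "ax": 0, "ay": 0, "az": 0},
    {"tx": 0, "ty": 0.9, "tz": 0, "ax": 0, "ay": 0, "az": 0},
    {"tx": 0, "ty": 0.9, "tz": 0, "ax": 0, "ay": 0, "az": 0},
    {"tx": 0, "ty": 0.9, "tz": 0, "ax": 0, "ay": 0, "az": 0},
    {"tx": 0, "ty": 0, "tz": 0, "ax": 0, "ay": 0, "az": 0},
  ],
)

```text
time_s: 74.05
ee_pos: [0.3999, 0.2449, 0.4399]
eef_rot: [-3.141, -0.003, 0.052]
force: [-0.3, -0.7, 0.3]
grip_width: 0.0005
grip_force: 0.0
```

```bash
python3 - <<'E'
from h import *
lever(33)
for y in(-78,0,78): # plates on chuck
    for s in(42,-42):
        X=cw(s,y,69);q=proj('top33.png',X);print(y,s,q.round(1),[(c.round(1),a) for c,a in blobs('top33.png',130,5,60) if np.hypot(*(c-q))<7])
E
```

```text
tip [0.4005 0.2451 0.2409] chuck mm [-135.4   37.9  240.9] tilt 0.17 F [-0.3 -0.7  0.3] M [0.04 0.   0.03] w 0.0005 t 74.0
top [195.4 170.6] 82 phi 15.0 d 0.4
scene [431.3 205.3] 57 phi 15.75 d 0.2
-78 42 [291.5 165.1] [(array([291. , 165.5]), np.int32(6))]
-78 -42 [292.7 195.3] [(array([292. , 195.5]), np.int32(6))]
0 42 [263.4 166.3] [(array([262.7, 166. ]), np.int32(7))]
0 -42 [264.5 196.5] [(array([263.4, 196.7]), np.int32(9))]
78 42 [235.2 167.5] [(array([234.5, 167. ]), np.int32(8))]
78 -42 [236.2 197.8] [(array([235. , 197.5]), np.int32(6))]
```

```bash
python3 -c "
from h import *
print(hand_in())"
```

```text
the job is handed in; nothing more can be done
None
```

I handed in the job: the lever went to off, the one block present was laid in the blue tray, all three plates lie flat side by side on the chuck, and the lever now stands at yellow, about 15 degrees past upright in the camera images against the specified 14.

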